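Lid the four porcelain crucibles for the drying oven

ROBOT

A 7-joint arm with a two-finger parallel gripper is mounted at the origin on the work surface. World frame = base frame: x ahead of the robot, y to its left, z up, the work surface at z = 0. Lengths are in m, angles in rad, forces in N, time in s.
With the tool pointing down it reaches from about 0.4 to 0.85 m from the base axis. Payload 4.5 kg.
Tool frame: the origin (TCP) lies between the finger pads; the fingertips stand 25 mm ahead of it and the grasp point (between the pads) lies 6 mm ahead of it (ctrl.tips_ahead is the distance from the TCP to the fingertips, in m); z points along the fingers, y is the direction in which the jaws open and shut (so a half turn about z gives the same grasp; the last joint's range is limited). The gripper opens to 88 mm and grips with 3 to 60 N. Pads are 18 mm wide; open, the fingers measure 123 mm over their backs; the gripper's body (75 mm by 187 mm) begins 45 mm behind the grasp point.
Start: joints at [-1.135, 0.689, -0.195, 1.565, 0.157, 0.902, -0.215], TCP at [0.244, 0.575, 0.264] pointing down, gripper open.
Joint ranges: [-3.01, 3.01], [-0.46, 2.08], [-1.47, 1.51], [0.13, 2.56], [-1, 4.14], [0.04, 2.09], [-2.66, 2.66]. Speed limits (rad/s): [2.57, 2.57, 3.14, 3.14, 3.14, 3.14, 3.14].

INTERFACE

Orientations are given as a rotation vector (axis times angle).
In Python, from bench import ctrl gives the robot as it stands.
- The arm moves only by the tool step_arm, never from a script. Its argument "motion" is a list that holds one entry, the list of rows, each a list of 7 numbers: the shift along the tool's x, y, z in units of 40 mm (1.0 is 40 mm), then the turn, a rotation vector about the tool's x, y, z in degrees, then the finger opening in mm, from 0 to 88.1. A call has 1 to 5 rows; each row is the pose to reach, as a shift and turn from the pose commanded when the call began, along the tool's axes at that moment; what a row does not reach only later rows make up. A row lasts 1/12 s, in which the tool goes at most 41.7 mm and 7.16 degrees, less where a joint would pass 70% of its speed; a pose out of reach is approached as far as the arm can. A call with a gripper value outside its range is refused whole. The fingers move at their own pace and stop on an object; "force" is the grip in N (left out, the last holds). Time passes only in rows, so rows that repeat a pose let the fingers close. It gives the time, the measured TCP pose, the force and the opening at its end, in the units of the state.
- ctrl.get_state(): the state, without advancing time (a new reading comes with each control period).
- ctrl.camera(name): name is "scene" or "side" or "wrist"; returns a dict with "img" (384x512x3 uint8, blue, green, red), "camera_matrix" (3x3 intrinsics, pixels), "R" (3x3) and "t" (3): a world point X has camera coordinates R X + t. Camera axes: x right, y down, z forward; pixel columns grow to the right and rows downward; lengths in m; the calibration is good to about 2 mm. A picture is of the moment at which its call begins. There is no depth.
- ctrl.sign_off(): hands the job in, once; it reports no verdict.
Trained networks look in the newest picture that a camera, given by its name, has taken for a name from the list of things; names that differ only in an ending like _2 or _b are one class to them, and where a whole thing is asked for, a point or a joint stands for the part that bears it (a point fixed in the world has none). Each returns a list of dicts, best first, with "confidence" (0 to 1); they miss things now and then, are a little off and sometimes report something else, mostly with a low value. They report only what shows in the picture. A call takes as long as a camera call. They do not tell look-alikes from the thing itself.
- ctrl.find_in(name, camera): "rect" ([left, top, right, bottom] in pixels, round what is visible of it).
- ctrl.cut_out(name, camera): "region" (384x512 bool, what is visible of it) and "rect" ([left, top, right, bottom] in pixels, round what is visible of it).
The state is a dict: "t": time; "q": joint angles; "qvel": joint speeds; "effort": joint torques, N m; "eef_pos": TCP position; "tcp_rot": TCP orientation; "ft_force": force on the tool from outside, world axes, zero at the start; "wrist_torque": the same for the moment, N m; "finger_gap": finger opening in m.
Only numpy, scipy, OpenCV 4.12 (cv2) and the standard library are available. Lean on these libraries where they do the work, as an engineer would, in place of code of your own. Each camera call takes 0.05 s, during which the arm holds its last target.

TASK

The porcelain crucibles are about to go into the drying oven: find the four loose lids on the lab bench and put on each crucible (three round ones of different size and one oblong) the lid of its own size and shape, so that it sits flat and centred and covers the mouth. Leave the crucibles standing where they are.

Things in the scene. Friction and masses are not known exactly. Their poses are not given: they have to be found in the camera images.
- crucible_small: small round crucible of white porcelain, open at the top, standing upright: 40 mm across the rim, tapering to 30 mm at the foot, 34 mm high, walls 4 mm (mouth 32 mm across inside). Loose. Origin: centre of its foot on the bench, z up
- lid_small: lid of the small round crucible, white porcelain, lying flat, knob up: disc 48 mm across, 5 mm thick; under it a boss 18 mm across, 4 mm high, that drops into the mouth; on top a cylindrical knob 14 mm across, 18 mm high: take it by this. Origin: centre of the boss's underside, z up; disc 4 to 9 mm above it, knob 9 to 27. Seated, its origin is 4 mm below the crucible's rim
- crucible_medium: medium round crucible of white porcelain, open at the top, standing upright: 56 mm across the rim, tapering to 42 mm at the foot, 40 mm high, walls 4 mm (mouth 48 mm across inside). Loose. Origin: centre of its foot on the bench, z up
- lid_medium: lid of the medium round crucible, white porcelain, lying flat, knob up: disc 64 mm across, 5 mm thick; under it a boss 34 mm across, 4 mm high, that drops into the mouth; on top a cylindrical knob 14 mm across, 18 mm high: take it by this. Origin: centre of the boss's underside, z up; disc 4 to 9 mm above it, knob 9 to 27. Seated, its origin is 4 mm below the crucible's rim
- crucible_large: large round crucible of white porcelain, open at the top, standing upright: 72 mm across the rim, tapering to 54 mm at the foot, 44 mm high, walls 4 mm (mouth 64 mm across inside). Loose. Origin: centre of its foot on the bench, z up
- lid_large: lid of the large round crucible, white porcelain, lying flat, knob up: disc 80 mm across, 5 mm thick; under it a boss 50 mm across, 4 mm high, that drops into the mouth; on top a cylindrical knob 14 mm across, 18 mm high: take it by this. Origin: centre of the boss's underside, z up; disc 4 to 9 mm above it, knob 9 to 27. Seated, its origin is 4 mm below the crucible's rim
- crucible_oblong: oblong (rectangular) crucible of white porcelain, open at the top: 76 mm (its x) by 52 mm (its y) outside, 36 mm high, walls 4 mm (mouth 68 x 44 mm). Loose. Origin: centre of its underside on the bench, z up
- lid_oblong: lid of the oblong crucible, white porcelain, lying flat: plate 84 (its x) x 60 mm (its y), 5 mm thick; under it a boss 54 x 30 x 4 mm that drops into the mouth; on top a bar grip 34 mm long (x), 12 wide (y), 18 high: take it by this. Origin: centre of the boss's underside, z up; plate 4 to 9 mm above it, grip 9 to 27. Either way round fits. Seated, its origin is 4 mm below the crucible's rim
Mind the look-alikes: they are no part of the job. What is shaped like the lid_small but turquoise or yellow is not meant.

How it is judged:
By the outcome, as a careful person would: the job done as asked, in the order asked, and still so for the second after the job is handed in, with the robot touching nothing.
It also fails if it takes over 128 s, if anything falls off the work surface, if the arm or the gripper's body presses on something with over 40 N, if the wrist force passes 120 N, or if a joint passes its speed limit or range.

## Working session

There is one attempt and no reset: what is moved stays moved. The work goes in short steps, Python scripts to look and compute and a tool call to move; the robot and the scene stay as the last step left them, time stands still between calls to the robot, and variables do not carry over. Pictures are saved under pics/ and viewed, and the job is handed in when it is done.

Besides the shell and the picture viewer there is one more tool, called after "Request:" by a JSON object that holds its "api" and its "payload", one argument or row to a line. step_arm: Moves the arm, as the interface text tells. Its arguments: {"type":"object","properties":{"motion":{"type":"array","items":{"type":"array","items":{"type":"array","items":{"type":"number"}}}},"force":{"type":"number"}},"required":["motion"]}

```bash
mkdir -p pics; ls
python3 - <<'E'
from bench import ctrl
import cv2
s=ctrl.get_state();print(s['t'],s['eef_pos'],s['tcp_rot'],s['finger_gap'])
for n in ["scene","side","wrist"]:
    c=ctrl.camera(n);cv2.imwrite(f'pics/a_{n}.png',c['img']);print(n,c['camera_matrix'].tolist(),c['R'].round(3).tolist(),c['t'].round(3).tolist())
E
```

```text
pics
0.0 [0.24420474 0.57467471 0.26291852] [-6.26721442e-01 -3.07816235e+00  2.85074305e-03] 0.08772960866238091
scene [[451.6225409952118, 0.0, 253.5445062382677], [0.0, 451.6225409952118, 186.82736083013776], [0.0, 0.0, 1.0]] [[-0.705, 0.709, 0.011], [0.529, 0.536, -0.658], [-0.472, -0.458, -0.753]] [0.355, -0.301, 1.247]
side [[383.45735157420614, 0.0, 256.67725931343057], [0.0, 383.45735157420614, 198.48203558363116], [0.0, 0.0, 1.0]] [[0.982, -0.188, 0.017], [-0.097, -0.576, -0.812], [0.163, 0.795, -0.584]] [-0.551, 0.122, 0.86]
wrist [[332.24024158490124, 0.0, 251.73752257839348], [0.0, 332.24024158490124, 198.13236472626082], [0.0, 0.0, 1.0]] [[0.39, 0.921, -0.001], [0.886, -0.375, 0.274], [0.252, -0.107, -0.962]] [-0.625, -0.038, 0.39]
```

View pics/a_scene.png

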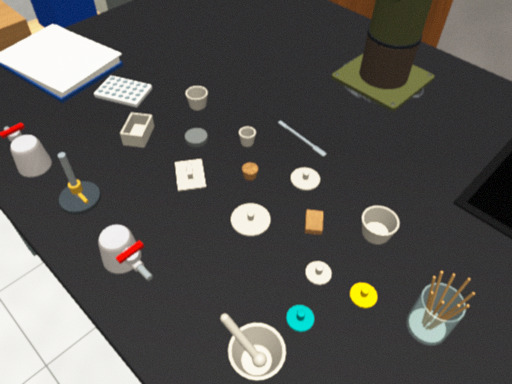

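View pics/a_side.png

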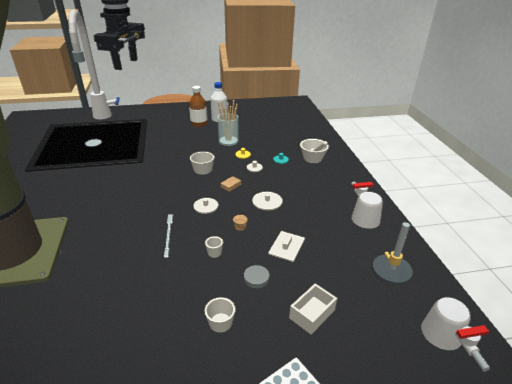

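View pics/a_wrist.png

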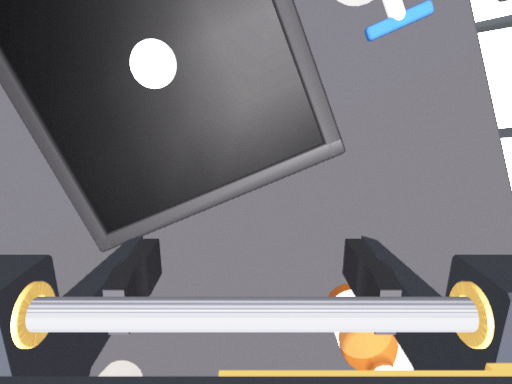

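```bash
cat > h.py <<'E'
from bench import ctrl
import cv2, numpy as np
from scipy.optimize import minimize
def circ(r,z,n=40):
    a=np.linspace(0,2*np.pi,n,endpoint=False);return np.c_[r*np.cos(a),r*np.sin(a),np.full(n,z)]
def box(a,b,z0,z1): return np.array([[x,y,z] for x in(-a/2,a/2) for y in(-b/2,b/2) for z in(z0,z1)])
def lid(D): return [np.r_[circ(D/2,.004),circ(D/2,.009)],np.r_[circ(.007,.009),circ(.007,.027)]]
def cru(D,d,h): return [np.r_[circ(d/2,0),circ(D/2,h)]]
M={'lid_small':lid(.048),'lid_medium':lid(.064),'lid_large':lid(.080),
'lid_oblong':[box(.084,.060,.004,.009),box(.034,.012,.009,.027)],
'crucible_small':cru(.040,.030,.034),'crucible_medium':cru(.056,.042,.040),'crucible_large':cru(.072,.054,.044),
'crucible_oblong':[box(.076,.052,0,.036)]}
H={'crucible_small':.034,'crucible_medium':.040,'crucible_large':.044,'crucible_oblong':.036}
def proj(c,X):
    p=(c['R']@X.T).T+c['t'];p=p@c['camera_matrix'].T;return p[:,:2]/p[:,2:]
def ray(c,uv,z):
    d=c['R'].T@np.linalg.inv(c['camera_matrix'])@np.array([uv[0],uv[1],1]);o=-c['R'].T@c['t'];return (o+d*(z-o[2])/d[2])[:2]
S=8
def render(c,parts,p,rect):
    x0,y0,x1,y1=rect;m=np.zeros(((y1-y0)*S,(x1-x0)*S),np.uint8);cs,sn=np.cos(p[2]),np.sin(p[2])
    R=np.array([[cs,-sn,0],[sn,cs,0],[0,0,1]])
    for P in parts:
        uv=(proj(c,P@R.T+[p[0],p[1],p[3] if len(p)>3 else 0])-[x0,y0]+.5)*S-.5
        cv2.fillConvexPoly(m,cv2.convexHull(np.round(uv).astype(np.int32)),255)
    return cv2.resize(m,((x1-x0),(y1-y0)),interpolation=cv2.INTER_AREA)/255.
def fit(name,views,p0,z=0.):
    """views: list of (cam,region)"""
    ob='oblong' in name;V=[]
    for c,r in views:
        ys,xs=np.where(r);V.append((c,r.astype(float),(max(xs.min()-15,0),max(ys.min()-15,0),min(xs.max()+15,512),min(ys.max()+15,384))))
    def cost(q):
        p=[q[0],q[1],q[2]/10 if ob else 0,z];s=0
        for c,r,b in V:
            m=render(c,M[name],p,b);t=r[b[1]:b[3],b[0]:b[2]];s+=np.abs(m-t).sum()/t.sum()
        return s/len(V)
    best=None
    for a in (np.arange(0,3.1,.39) if ob else [0]):
        q0=np.array([p0[0],p0[1],a*10])
        sx=np.array([q0,q0+[.006,0,0],q0+[0,.006,0],q0+[0,0,3]]) if ob else np.array([q0,q0+[.006,0,0],q0+[0,.006,0]])
        if ob: o=minimize(cost,q0,method='Nelder-Mead',options=dict(initial_simplex=sx,xatol=1e-4,fatol=1e-4))
        else: o=minimize(lambda v:cost([v[0],v[1],0]),q0[:2],method='Nelder-Mead',options=dict(initial_simplex=sx[:,:2],xatol=1e-5,fatol=1e-4))
        if best is None or o.fun<best.fun: best=o
    x=best.x;return np.array([x[0],x[1],x[2]/10 if ob else 0]),best.fun
def detect(name,c,cam):
    out=[]
    for d in ctrl.cut_out(name,cam):
        r=d['region']
        if r.sum()<20: continue
        ys,xs=np.where(r);col=np.median(c['img'][r],axis=0)
        out.append((d['confidence'],xs.mean(),ys.mean(),r.sum(),col,r))
    return out
E
python3 - <<'E'
from h import *
import pickle
C={n:ctrl.camera(n) for n in("scene","side")}
D={}
for n in M:
    for k in C:
        D[n,k]=detect(n,C[k],k)
        print(n,k,[(round(d[0],2),int(d[1]),int(d[2]),int(d[3]),d[4].astype(int).tolist(),ray(C[k],(d[1],d[2]),H.get(n,.012)*(.5 if n in H else 1)).round(3).tolist()) for d in D[n,k]])
pickle.dump((C,D),open('d.pkl','wb'))
print(ctrl.get_state()['t'])
E
```

```text
lid_small scene [(0.9, 299, 317, 572, [213, 221, 0], [0.698, 0.303]), (0.85, 362, 294, 514, [0, 246, 253], [0.586, 0.354]), (0.58, 318, 272, 473, [233, 244, 248], [0.607, 0.269])]
lid_small side [(0.55, 280, 158, 116, [173, 180, 57], [0.693, 0.295]), (0.41, 241, 153, 121, [74, 216, 243], [0.58, 0.347])]
lid_medium scene [(0.6, 304, 178, 527, [231, 242, 246], [0.447, 0.1])]
lid_medium side [(0.85, 205, 205, 309, [225, 236, 238], [0.442, 0.09])]
lid_large scene [(0.86, 250, 219, 970, [232, 243, 247], [0.61, 0.096])]
lid_large side [(0.74, 266, 200, 407, [225, 237, 239], [0.604, 0.084]), (0.63, 312, 308, 1385, [122, 132, 134], [0.617, -0.274])]
lid_oblong scene [(0.7, 189, 174, 761, [231, 242, 247], [0.617, -0.084])]
lid_oblong side [(0.75, 286, 245, 684, [225, 236, 238], [0.612, -0.095])]
crucible_small scene [(0.62, 247, 135, 294, [130, 147, 154], [0.444, -0.081])]
crucible_small side [(0.52, 213, 245, 301, [135, 147, 149], [0.449, -0.073])]
crucible_medium scene [(0.9, 196, 97, 405, [133, 150, 157], [0.437, -0.271])]
crucible_medium side [(0.96, 219, 313, 805, [141, 153, 156], [0.441, -0.262])]
crucible_large scene [(0.61, 378, 223, 1167, [139, 156, 164], [0.442, 0.286]), (0.44, 317, 272, 468, [233, 244, 248], [0.613, 0.272])]
crucible_large side [(0.6, 201, 162, 433, [132, 143, 145], [0.45, 0.296])]
crucible_oblong scene [(0.89, 136, 129, 882, [114, 129, 135], [0.617, -0.278])]
crucible_oblong side [(0.74, 312, 308, 1529, [121, 131, 134], [0.616, -0.279])]
1.05
```

Run:
```python
from h import *
import pickle
C,D=pickle.load(open('d.pkl','rb'))
for n in M:
    V={}
    for k in C:
        L=[d for d in D[n,k] if d[4].max()-d[4].min()<60]
        if not L: continue
        d=L[0];p0=ray(C[k],(d[1],d[2]),.01)
        p,f=fit(n,[(C[k],d[5])],p0);V[k]=(C[k],d[5]);print(n,k,p.round(4),round(f,3))
    p,f=fit(n,list(V.values()),p[:2]);print('   both',p.round(4),round(f,3))
```

```text
lid_small scene [0.6042 0.2671 0.    ] 0.069
   both [0.6042 0.2671 0.    ] 0.069
lid_medium scene [0.4422 0.0968 0.    ] 0.05
lid_medium side [0.4428 0.0977 0.    ] 0.056
   both [0.4426 0.0974 0.    ] 0.056
lid_large scene [0.6063 0.0921 0.    ] 0.077
lid_large side [0.6054 0.0934 0.    ] 0.124
   both [0.6063 0.0921 0.    ] 0.101
lid_oblong scene [ 0.6127 -0.0901  0.9859] 0.081
lid_oblong side [ 0.6144 -0.0875  0.975 ] 0.065
   both [ 0.6137 -0.0887  0.9829] 0.082
crucible_small scene [ 0.4471 -0.0782  0.    ] 0.06
crucible_small side [ 0.4483 -0.0778  0.    ] 0.079
   both [ 0.448  -0.0779  0.    ] 0.075
crucible_medium scene [ 0.441  -0.2662  0.    ] 0.104
crucible_medium side [ 0.4404 -0.267   0.    ] 0.061
   both [ 0.4406 -0.2666  0.    ] 0.083
crucible_large scene [0.4486 0.2882 0.    ] 0.031
crucible_large side [0.4497 0.2884 0.    ] 0.068
   both [0.4491 0.2884 0.    ] 0.052
crucible_oblong scene [ 0.6154 -0.2784  0.6294] 0.037
crucible_oblong side [ 0.6165 -0.2781  0.5916] 0.054
   both [ 0.6157 -0.2782  0.6238] 0.049
```

Run:
```python
from h import *
import pickle
C,D=pickle.load(open('d.pkl','rb'))
for n,k,uv,z in [('beaker base','side',(228,142),0),('beaker base','scene',(428,330),0),('sticktop','side',(232,103),.17),('sticktop','scene',(437,278),.17),('block','scene',(314,222),.01),('copper','scene',(250,172),.01),('mortar','scene',(257,360),.02),('yellow','scene',(362,294),.01),('disc','scene',(196,137),.005),('turn','side',(393,268),0)]:
    print(n,k,ray(C[k],uv,z).round(3))
```

```text
beaker base side [0.549 0.455]
beaker base scene [0.554 0.469]
sticktop side [0.555 0.377]
sticktop scene [0.579 0.441]
block scene [0.523 0.189]
copper scene [0.517 0.002]
mortar scene [0.803 0.304]
yellow scene [0.585 0.352]
disc scene [ 0.525 -0.172]
turn side [ 0.829 -0.192]
```

```bash
cat > plan.py <<'E'
import sys,numpy as np
from bench import ctrl
from scipy.spatial.transform import Rotation as Ro
def plan(x,y,z,yd):
    s=ctrl.get_state();R=Ro.from_rotvec(s['tcp_rot']).as_matrix()
    best=None
    for a in (yd,yd+180):
        a=np.radians(a);Y=np.array([np.cos(a),np.sin(a),0]);Z=np.array([0,0,-1]);T=np.c_[np.cross(Y,Z),Y,Z]
        w=Ro.from_matrix(R.T@T).as_rotvec(degrees=True)
        if best is None or np.linalg.norm(w)<np.linalg.norm(best): best=w
    d=R.T@(np.array([x,y,z])-s['eef_pos'])/.04
    print('pos',s['eef_pos'].round(4),'ydir',np.degrees(np.arctan2(R[1,1],R[0,1])).round(1),'gap',round(s['finger_gap'],4),'q7',s['q'][6].round(2),'t',round(s['t'],2))
    print('MOVE',d.round(2).tolist(),best.round(1).tolist())
if __name__=='__main__': plan(*map(float,sys.argv[1:5]))
E
python3 plan.py .606 .0925 .15 9
```

```text
pos [0.2444 0.5752 0.2637] ydir 67.0 gap 0.0882 q7 -0.22 t 1.05
MOVE [-13.04, -7.57, 2.84] [-0.0, -0.0, 58.0]
```

Request:
{"api": "step_arm", "payload": {
  "motion": [
    [[-13.04,-7.57,2.84,0,0,58,44],[-13.04,-7.57,2.84,0,0,58,44],[-13.04,-7.57,2.84,0,0,58,44],[-13.04,-7.57,2.84,0,0,58,44],[-13.04,-7.57,2.84,0,0,58,44]]
  ]
}}

```text
t: 1.47
eef_pos: [0.3681, 0.4099, 0.2251]
tcp_rot: [1.551, 2.732, 0.001]
ft_force: [0.3, 0.2, 0.8]
finger_gap: 0.0567
```

```bash
python3 plan.py .606 .0925 .15 9
```

```text
pos [0.3681 0.4099 0.2251] ydir 30.8 gap 0.0567 q7 -0.42 t 1.47
MOVE [-9.86, 1.04, 1.88] [0.0, -0.0, 21.8]
```

Request:
{"api": "step_arm", "payload": {
  "motion": [
    [[-9.86,1.04,1.88,0,0,21,44],[-9.86,1.04,1.88,0,0,21,44],[-9.86,1.04,1.88,0,0,21,44],[-9.86,1.04,1.88,0,0,21,44],[-9.86,1.04,1.88,0,0,21,44]]
  ]
}}

```text
t: 1.88
eef_pos: [0.4919, 0.247, 0.1862]
tcp_rot: [2.015, 2.41, 0.001]
ft_force: [1.0, 0.4, -0.7]
finger_gap: 0.0442
```

```bash
python3 plan.py .606 .0925 .15 9
```

```text
pos [0.4919 0.247  0.1862] ydir 10.2 gap 0.0442 q7 -0.35 t 1.88
MOVE [-4.3, 2.12, 0.91] [0.0, -0.0, 1.2]
```

Request:
{"api": "step_arm", "payload": {
  "motion": [
    [[-4.3,2.12,0.9,0,0,0,44],[-4.3,2.12,0.9,0,0,0,44],[-4.3,2.12,0.9,0,0,0,44],[-4.3,2.12,0.9,0,0,0,44],[-4.3,2.12,0.9,0,0,0,44]]
  ]
}}

```text
t: 2.3
eef_pos: [0.6069, 0.0891, 0.1498]
tcp_rot: [2.019, 2.404, -0.001]
ft_force: [0.9, -0.9, -0.8]
finger_gap: 0.0438
```

```bash
python3 plan.py .606 .0925 .06 9
```

```text
pos [0.6069 0.0891 0.1498] ydir 9.9 gap 0.0438 q7 -0.08 t 2.3
MOVE [0.09, -0.01, 2.25] [0.1, 0.1, 0.9]
```

Request:
{"api": "step_arm", "payload": {
  "motion": [
    [[0.09,0,2.2,0,0,1,44],[0.09,0,2.2,0,0,1,44],[0.09,0,2.2,0,0,1,44],[0.09,0,2.2,0,0,1,44]]
  ]
}}

```text
t: 2.63
eef_pos: [0.6019, 0.0977, 0.06]
tcp_rot: [-2.033, -2.39, 0.007]
ft_force: [0.3, 0.5, 0.7]
finger_gap: 0.0439
```

```bash
python3 plan.py .606 .0925 .037 9
python3 - <<'E'
from h import *
c=ctrl.camera('wrist');cv2.imwrite('pics/b1.png',c['img'])
E
```

```text
pos [0.6019 0.0977 0.06  ] ydir 9.2 gap 0.0439 q7 -0.11 t 2.63
MOVE [-0.15, 0.08, 0.58] [-0.4, -0.0, 0.2]
```

View pics/b1.png

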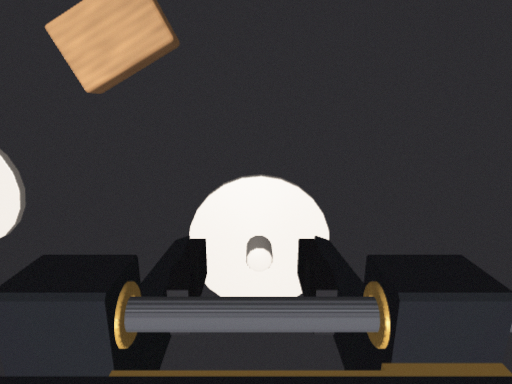

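The wrist view shows the knob at (258,252), centred between the fingers. I'll descend with a small correction.

Request:
{"api": "step_arm", "payload": {
  "motion": [
    [[-0.1,0.08,0.57,0,0,0,44],[-0.1,0.08,0.57,0,0,0,44],[-0.1,0.08,0.57,0,0,0,44],[-0.1,0.08,0.57,0,0,0,44]]
  ]
}}

```text
t: 3.02
eef_pos: [0.609, 0.0947, 0.0419]
tcp_rot: [2.035, 2.391, 0.004]
ft_force: [-0.2, -0.1, 1.1]
finger_gap: 0.0441
```

```bash
python3 plan.py .606 .0925 .037 9
python3 - <<'E'
from h import *
c=ctrl.camera('wrist');cv2.imwrite('pics/b2.png',c['img'])
E
python3 plan.py .606 .0925 .037 9
```

```text
pos [0.609  0.0947 0.0419] ydir 9.2 gap 0.0441 q7 -0.1 t 3.02
MOVE [-0.04, -0.08, 0.12] [0.2, -0.0, 0.2]
pos [0.609  0.0947 0.0418] ydir 9.2 gap 0.0439 q7 -0.1 t 3.07
MOVE [-0.04, -0.08, 0.12] [0.2, -0.0, 0.2]
```

View pics/b2.png

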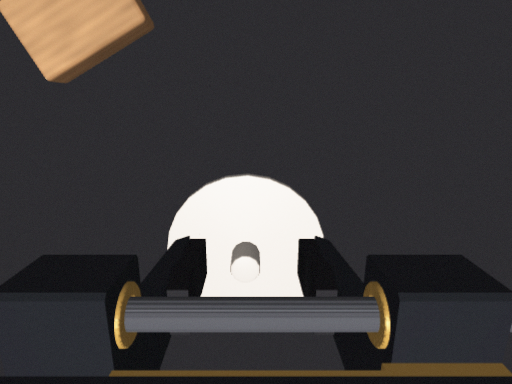

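Request:
{"api": "step_arm", "payload": {
  "motion": [
    [[-0.04,-0.08,0.1,0,0,0,44],[-0.04,-0.08,0.1,0,0,0,44]]
  ]
}}

```text
t: 3.23
eef_pos: [0.6045, 0.0917, 0.0361]
tcp_rot: [2.037, 2.392, -0.001]
ft_force: [0.2, -0.7, 0.1]
finger_gap: 0.0441
```

```bash
python3 plan.py .606 .0925 .037 9
python3 - <<'E'
from h import *
c=ctrl.camera('wrist');cv2.imwrite('pics/b3.png',c['img'])
E
```

```text
pos [0.6045 0.0917 0.0361] ydir 9.2 gap 0.0441 q7 -0.1 t 3.23
MOVE [0.01, 0.04, -0.02] [-0.0, 0.0, 0.2]
```

View pics/b3.png

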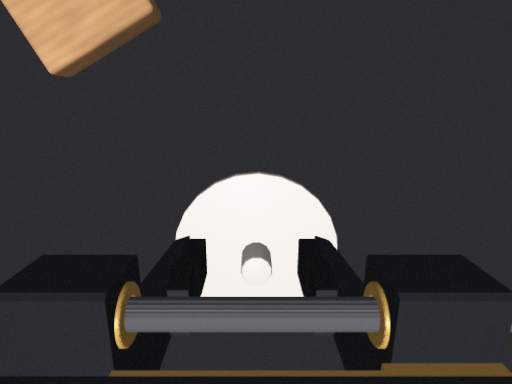

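Run:
```python
from h import *
from scipy.spatial.transform import Rotation as Ro
c=ctrl.camera('wrist');s=ctrl.get_state();R=Ro.from_rotvec(s['tcp_rot']).as_matrix()
p=ray(c,(256,270),.027);print(p,R.T@(np.r_[p,0]-s['eef_pos']),R[:,0])
```

```text
[0.60587933 0.09311694] [0.00104458 0.00130377 0.03585344] [-1.59240628e-01  9.87239798e-01 -6.81898340e-05]
```

Request:
{"api": "step_arm", "payload": {
  "motion": [
    [[0,0,0,0,0,0,0],[0,0,0,0,0,0,0],[0,0,0,0,0,0,0],[0,0,0,0,0,0,0],[0,0,0,0,0,0,0]]
  ],
  "force": 20
}}

```text
t: 3.75
eef_pos: [0.6051, 0.0921, 0.0355]
tcp_rot: [2.037, 2.392, 0.0]
ft_force: [0.5, -0.6, 0.8]
finger_gap: 0.0134
```

```bash
python3 plan.py .606 .0925 .15 9
```

```text
pos [0.6051 0.0921 0.0355] ydir 9.2 gap 0.0134 q7 -0.1 t 3.75
MOVE [0.01, 0.02, -2.86] [0.0, -0.0, 0.2]
```

Request:
{"api": "step_arm", "payload": {
  "motion": [
    [[0,0,-1.0,0,0,0,0],[0,0,-2.0,0,0,0,0],[0,0,-2.5,0,0,0,0],[0,0,-2.5,0,0,0,0]]
  ]
}}

```text
t: 4.08
eef_pos: [0.6081, 0.0925, 0.1402]
tcp_rot: [2.034, 2.387, 0.011]
ft_force: [0.0, -0.7, -0.2]
finger_gap: 0.0132
```

```bash
python3 plan.py .449 .288 .135 9;  python3 - <<'E'
from h import *
c=ctrl.camera('wrist');cv2.imwrite('pics/b4.png',c['img'])
E
```

```text
pos [0.6081 0.0925 0.1402] ydir 9.1 gap 0.0132 q7 -0.09 t 4.08
MOVE [5.46, -3.15, 0.1] [0.5, -0.0, 0.1]
```

View pics/b4.png

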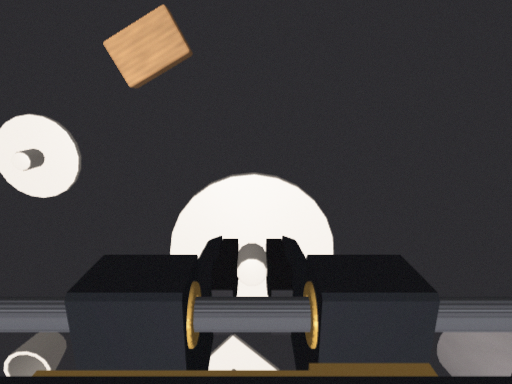

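Request:
{"api": "step_arm", "payload": {
  "motion": [
    [[5.46,-3.15,0,0,0,0,0],[5.46,-3.15,0,0,0,0,0],[5.46,-3.15,0,0,0,0,0],[5.46,-3.15,0,0,0,0,0],[5.46,-3.15,0,0,0,0,0]]
  ]
}}

```text
t: 4.55
eef_pos: [0.4712, 0.2542, 0.1341]
tcp_rot: [-2.037, -2.391, 0.004]
ft_force: [-0.1, 1.1, -1.7]
finger_gap: 0.0132
```

```bash
python3 plan.py .449 .288 .135 9
```

```text
pos [0.4712 0.2542 0.1341] ydir 9.1 gap 0.0132 q7 -0.38 t 4.55
MOVE [0.92, -0.41, -0.02] [-0.2, 0.1, 0.1]
```

Request:
{"api": "step_arm", "payload": {
  "motion": [
    [[0.7,-0.3,0,0,0,0,0],[0.7,-0.3,0,0,0,0,0],[0.7,-0.3,0,0,0,0,0],[0.7,-0.3,0,0,0,0,0]]
  ]
}}

```text
t: 4.88
eef_pos: [0.457, 0.2782, 0.1345]
tcp_rot: [2.037, 2.391, -0.004]
ft_force: [1.2, -0.2, -0.7]
finger_gap: 0.0133
```

```bash
python3 plan.py .449 .288 .135 9;  python3 - <<'E'
from h import *
for k in ('scene','side'):
    c=ctrl.camera(k);cv2.imwrite(f'pics/b5_{k}.png',c['img'])
E
python3 plan.py .449 .288 .135 9
```

```text
pos [0.457  0.2782 0.1345] ydir 9.1 gap 0.0133 q7 -0.42 t 4.88
MOVE [0.27, -0.16, -0.01] [-0.1, 0.1, 0.2]
pos [0.458  0.2774 0.135 ] ydir 9.0 gap 0.0131 q7 -0.42 t 4.98
MOVE [0.3, -0.18, -0.0] [-0.0, 0.1, 0.0]
```

View pics/b5_scene.png

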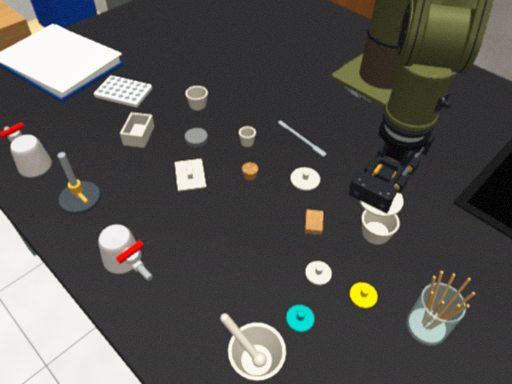

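View pics/b5_side.png

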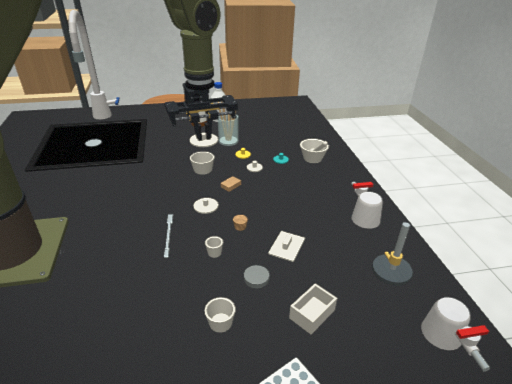

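Request:
{"api": "step_arm", "payload": {
  "motion": [
    [[0.28,-0.18,0,0,0,0,0],[0.28,-0.18,0,0,0,0,0],[0.28,-0.18,0.5,0,0,0,0],[0.28,-0.18,0.8,0,0,0,0],[0.28,-0.18,0.8,0,0,0,0]]
  ]
}}

```text
t: 5.4
eef_pos: [0.448, 0.2873, 0.1017]
tcp_rot: [-2.038, -2.39, 0.006]
ft_force: [-1.7, -0.5, -0.4]
finger_gap: 0.0128
```

```bash
python3 plan.py .449 .2874 .076 9;  python3 - <<'E'
from h import *
c=ctrl.camera('wrist');cv2.imwrite('pics/b6.png',c['img'])
E
python3 plan.py .449 .2874 .076 9
```

```text
pos [0.448  0.2873 0.1017] ydir 9.1 gap 0.0128 q7 -0.43 t 5.4
MOVE [-0.0, 0.03, 0.64] [-0.2, 0.1, 0.1]
pos [0.4484 0.2876 0.1026] ydir 9.1 gap 0.0135 q7 -0.43 t 5.45
MOVE [-0.01, 0.02, 0.67] [-0.1, 0.1, 0.1]
```

View pics/b6.png

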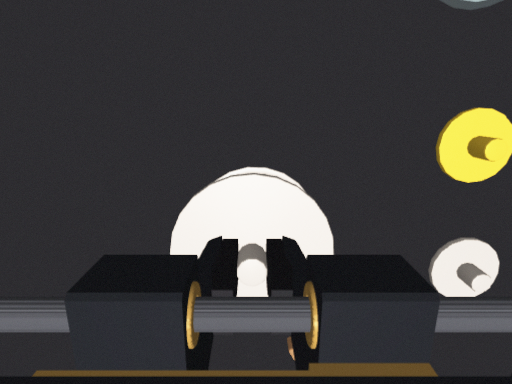

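Request:
{"api": "step_arm", "payload": {
  "motion": [
    [[0,0.02,0.3,0,0,0,0],[0,0.02,0.5,0,0,0,0],[0,0.02,0.63,0,0,0,0],[0,0.02,0.63,0,0,0,0]]
  ]
}}

```text
t: 5.78
eef_pos: [0.4486, 0.2889, 0.0773]
tcp_rot: [-2.037, -2.391, 0.003]
ft_force: [-0.2, 0.3, -0.1]
finger_gap: 0.0131
```

```bash
python3 plan.py .449 .2874 .0755 9
```

```text
pos [0.4486 0.2889 0.0773] ydir 9.2 gap 0.0131 q7 -0.43 t 5.78
MOVE [-0.04, 0.0, 0.04] [-0.1, 0.0, 0.2]
```

Request:
{"api": "step_arm", "payload": {
  "motion": [
    [[-0.02,0,0.03,0,0,0,0],[-0.02,0,0.05,0,0,0,0]]
  ]
}}

```text
t: 5.95
eef_pos: [0.4493, 0.2885, 0.0764]
tcp_rot: [2.037, 2.392, 0.0]
ft_force: [-0.3, 1.1, -0.4]
finger_gap: 0.0132
```

```bash
python3 plan.py .449 .2874 .0755 9; python3 -c "
from bench import ctrl;print(ctrl.get_state()['ft_force'])"
```

```text
pos [0.4493 0.2885 0.0764] ydir 9.2 gap 0.0132 q7 -0.43 t 5.95
MOVE [-0.02, -0.01, 0.02] [0.0, 0.0, 0.2]
[-0.34287687  1.09204226 -0.36765119]
```

Request:
{"api": "step_arm", "payload": {
  "motion": [
    [[-0.02,0,0.02,0,0,0,0],[-0.02,0,0.02,0,0,0,0]]
  ]
}}

```text
t: 6.12
eef_pos: [0.4494, 0.2877, 0.0757]
tcp_rot: [2.037, 2.392, 0.0]
ft_force: [-0.5, -0.2, -0.6]
finger_gap: 0.0127
```

Request:
{"api": "step_arm", "payload": {
  "motion": [
    [[0,0,0,0,0,0,30],[0,0,0,0,0,0,30],[0,0,0,0,0,0,40],[0,0,-0.5,0,0,0,40],[0,0,-1.5,0,0,0,40]]
  ]
}}

```text
t: 6.53
eef_pos: [0.4471, 0.2865, 0.133]
tcp_rot: [-2.035, -2.391, 0.012]
ft_force: [0.4, 0.6, 0.4]
finger_gap: 0.0394
```

```bash
python3 plan.py .4425 .0975 .13 12;  python3 - <<'E'
from h import *
c=ctrl.camera('wrist');cv2.imwrite('pics/b7.png',c['img'])
E
```

```text
pos [0.4471 0.2865 0.133 ] ydir 9.2 gap 0.0394 q7 -0.43 t 6.53
MOVE [-4.65, -0.87, 0.1] [-0.4, 0.2, -2.8]
```

View pics/b7.png

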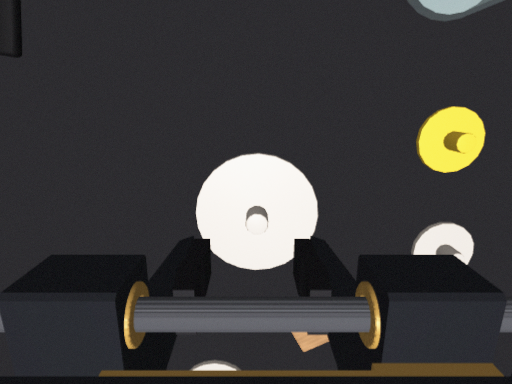

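Large lid is on, with its knob at (257,223) centred in the disc. Next is the medium lid.

Request:
{"api": "step_arm", "payload": {
  "motion": [
    [[-4.65,-0.87,0,0,0,0,44],[-4.65,-0.87,0,0,0,0,44],[-4.65,-0.87,0,0,0,0,44],[-4.65,-0.87,0,0,0,0,44],[-4.65,-0.87,0,0,0,0,44]]
  ]
}}

```text
t: 7.0
eef_pos: [0.4438, 0.0933, 0.1359]
tcp_rot: [2.042, 2.386, -0.004]
ft_force: [0.4, 0.4, -0.4]
finger_gap: 0.0438
```

```bash
python3 plan.py .4425 .0975 .06 9;python3 - <<'E'
from h import *
import pickle
C,_=pickle.load(open('d.pkl','rb'))
for k in ('scene','side'):
    c=ctrl.camera(k)
    d=[d for d in detect('lid_large',c,k) if np.linalg.norm(ray(c,d[1:3],.05)-[.449,.288])<.03]
    if d:
        p,f=fit('lid_large',[(c,d[0][5])],[.449,.288],z=.040);print(k,p,f)
E
python3 plan.py .4425 .0975 .06 9
```

```text
pos [0.4438 0.0933 0.1359] ydir 8.9 gap 0.0438 q7 -0.2 t 7.0
MOVE [0.11, -0.01, 1.9] [-0.1, 0.2, -0.1]
scene [0.44872481 0.28596111 0.        ] 0.04254041813681605
side [0.45201355 0.28728653 0.        ] 0.45285441610272426
pos [0.4451 0.0985 0.1358] ydir 9.1 gap 0.044 q7 -0.2 t 7.2
MOVE [-0.02, -0.07, 1.89] [0.1, -0.0, 0.1]
```

Request:
{"api": "step_arm", "payload": {
  "motion": [
    [[-0.02,-0.07,1.0,0,0,0,44],[-0.02,-0.07,1.9,0,0,0,44],[-0.02,-0.07,1.9,0,0,0,44],[-0.02,-0.07,1.9,0,0,0,44],[-0.02,-0.07,1.9,0,0,0,44]]
  ]
}}

```text
t: 7.62
eef_pos: [0.4434, 0.0991, 0.0606]
tcp_rot: [2.033, 2.392, 0.007]
ft_force: [0.2, 1.0, -0.3]
finger_gap: 0.0437
```

```bash
python3 - <<'E'
from h import *
c=ctrl.camera('wrist');cv2.imwrite('pics/c1.png',c['img'])
E
python3 plan.py .4425 .0975 .036 9
```

```text
pos [0.4437 0.0988 0.0614] ydir 9.2 gap 0.0439 q7 -0.21 t 7.67
MOVE [-0.03, -0.04, 0.63] [0.3, -0.1, 0.2]
```

View pics/c1.png

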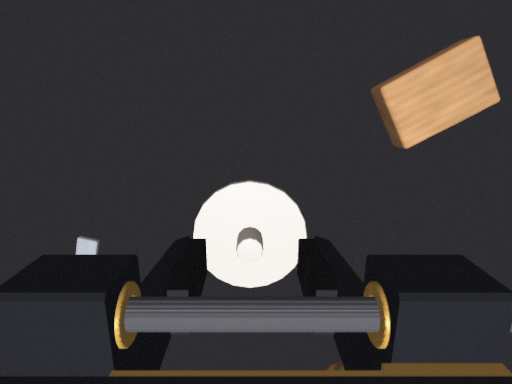

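The medium lid's knob is at (250,250), between the fingers, so I'll descend.

Request:
{"api": "step_arm", "payload": {
  "motion": [
    [[-0.02,-0.04,0.63,0,0,0,44],[-0.02,-0.04,0.63,0,0,0,44],[-0.02,-0.04,0.63,0,0,0,44],[-0.02,-0.04,0.63,0,0,0,44]]
  ]
}}

```text
t: 8.0
eef_pos: [0.4468, 0.0974, 0.043]
tcp_rot: [-2.036, -2.392, 0.007]
ft_force: [0.1, 0.6, 0.7]
finger_gap: 0.0437
```

```bash
cat > knob.py <<'E'
# knob of held/under lid: find in wrist picture
from h import *
from scipy.spatial.transform import Rotation as Ro
import sys
c=ctrl.camera('wrist');cv2.imwrite(f'pics/{sys.argv[1]}.png',c['img'])
s=ctrl.get_state();R=Ro.from_rotvec(s['tcp_rot']).as_matrix()
if len(sys.argv)>2:
    for u in [(float(sys.argv[2]),float(sys.argv[3]))]:
        p=ray(c,u,float(sys.argv[4]));print('world',p,'tool',(R.T@(np.r_[p,0]-s['eef_pos']))[:2])
E
python3 knob.py c2;python3 plan.py .4425 .0975 .036 9
```

```text
pos [0.4465 0.0972 0.0429] ydir 9.2 gap 0.044 q7 -0.96 t 8.05
MOVE [0.02, -0.1, 0.17] [-0.2, 0.1, 0.2]
```

View pics/c2.png

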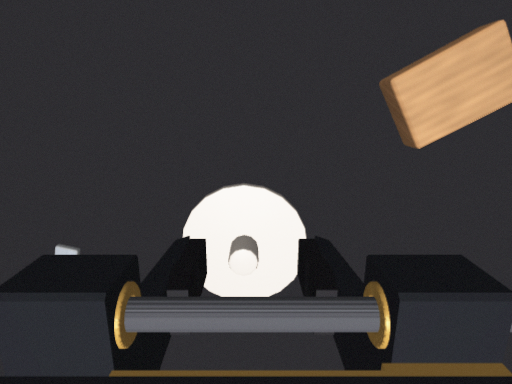

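```bash
python3 -c "
from bench import ctrl;s=ctrl.get_state();print(s['q'].round(2),s['qvel'].round(2))"; python3 plan.py .4425 .0975 .036 9
```

```text
[-0.29  0.92 -0.04  2.2   0.8   0.04 -0.96] [-0.   -0.    0.01  0.   -0.48  0.    0.52]
pos [0.4465 0.0972 0.0429] ydir 9.2 gap 0.044 q7 -0.96 t 8.05
MOVE [0.02, -0.1, 0.17] [-0.2, 0.1, 0.2]
```

Request:
{"api": "step_arm", "payload": {
  "motion": [
    [[0.02,-0.1,0.16,0,0,0,44],[0.02,-0.1,0.16,0,0,0,44],[0.02,-0.1,0.16,0,0,0,44]]
  ]
}}

```text
t: 8.3
eef_pos: [0.4426, 0.097, 0.0371]
tcp_rot: [-2.036, -2.391, 0.01]
ft_force: [-0.2, 0.6, 0.9]
finger_gap: 0.0436
```

```bash
python3 -c "
from bench import ctrl;s=ctrl.get_state();print(s['q'].round(2),s['qvel'].round(2))"; python3 plan.py .4425 .0975 .036 9;python3 knob.py c3
```

```text
[-0.29  0.93 -0.05  2.21  1.33  0.04 -1.49] [-0.01  0.04  0.    0.05  2.17 -0.04 -2.18]
pos [0.4426 0.097  0.0371] ydir 9.2 gap 0.0436 q7 -1.49 t 8.3
MOVE [0.01, -0.0, 0.03] [-0.3, 0.2, 0.2]
```

View pics/c3.png

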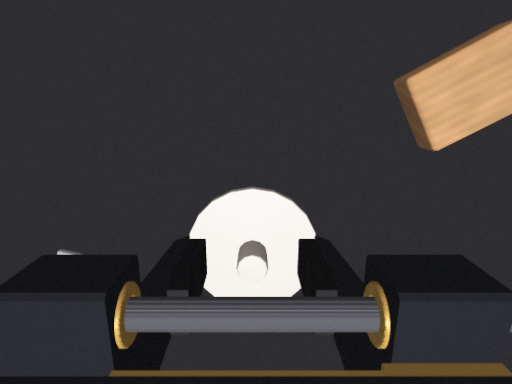

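```bash
python3 knob.py c3b 252 268 .027
```

```text
world [0.4417595  0.09852336] tool [1.76196466e-03 9.07018690e-05]
```

Request:
{"api": "step_arm", "payload": {
  "motion": [
    [[0,0,0,0,0,0,0],[0,0,0,0,0,0,0],[0,0,0,0,0,0,0],[0,0,0,0,0,0,0],[0,0,0,0,0,0,0]]
  ],
  "force": 20
}}

```text
t: 8.82
eef_pos: [0.4411, 0.0963, 0.0351]
tcp_rot: [-2.034, -2.389, 0.017]
ft_force: [-0.6, -0.3, 3.3]
finger_gap: 0.0133
```

```bash
python3 plan.py .4425 .0975 .136 9;python3 -c "
from bench import ctrl;s=ctrl.get_state();print(s['q'].round(2),s['qvel'].round(2))"
```

```text
pos [0.4411 0.0963 0.0351] ydir 9.2 gap 0.0133 q7 -1.48 t 8.82
MOVE [0.01, 0.01, -2.52] [-0.6, 0.2, 0.2]
[-0.29  0.93 -0.05  2.21  1.33  0.04 -1.48] [ 0.   -0.    0.    0.    0.01 -0.   -0.01]
```

Request:
{"api": "step_arm", "payload": {
  "motion": [
    [[0,0,-1.0,0,0,0,0],[0,0,-2.0,0,0,0,0],[0,0,-2.5,0,0,0,0],[0,0,-2.5,0,0,0,0]]
  ]
}}

```text
t: 9.15
eef_pos: [0.4423, 0.0975, 0.1385]
tcp_rot: [-2.034, -2.389, 0.013]
ft_force: [0.6, -0.1, -0.3]
finger_gap: 0.0131
```

```bash
python3 -c "
from bench import ctrl;s=ctrl.get_state();print(s['q'].round(2),s['qvel'].round(2))";python3 plan.py .4406 -.2666 .135 -10; python3 knob.py c4
```

```text
[ 0.02  0.76 -0.55  2.16  0.9   0.47 -1.08] [ 0.24 -0.22 -0.36 -0.09 -0.39  0.34  0.33]
pos [0.4423 0.0975 0.1385] ydir 9.2 gap 0.0131 q7 -1.08 t 9.15
MOVE [-8.98, -1.49, 0.12] [-0.5, 0.2, 19.2]
```

View pics/c4.png

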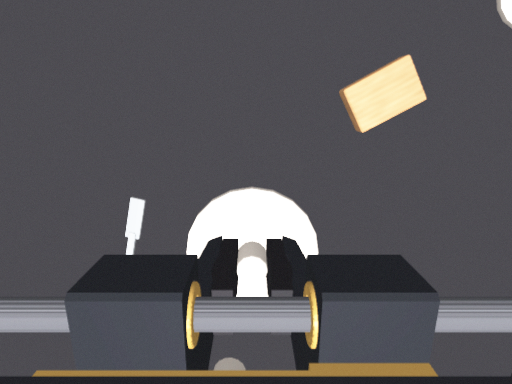

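Request:
{"api": "step_arm", "payload": {
  "motion": [
    [[-8.98,-1.49,0.12,0,0,19,0],[-8.98,-1.49,0.12,0,0,19,0],[-8.98,-1.49,0.12,0,0,19,0],[-8.98,-1.49,0.12,0,0,19,0],[-8.98,-1.49,0.12,0,0,19,0]]
  ]
}}

```text
t: 9.62
eef_pos: [0.4403, -0.1134, 0.1329]
tcp_rot: [-2.401, -2.022, 0.021]
ft_force: [1.2, -0.6, -0.6]
finger_gap: 0.0134
```

```bash
python3 -c "
from bench import ctrl;s=ctrl.get_state();print(s['q'].round(2),s['qvel'].round(2))";python3 plan.py .4406 -.2666 .135 -10
```

```text
[ 0.45  0.76 -0.49  2.16  0.88  0.44 -0.92] [ 1.26  0.12 -0.28 -0.31 -0.06  0.31  1.2 ]
pos [ 0.4403 -0.1134  0.1329] ydir -9.8 gap 0.0134 q7 -0.92 t 9.62
MOVE [-3.77, 0.66, -0.03] [-0.6, 0.5, 0.2]
```

Request:
{"api": "step_arm", "payload": {
  "motion": [
    [[-3.65,0.65,0,-0.5,0.4,0,0],[-3.65,0.65,0,-0.5,0.4,0,0],[-3.65,0.65,0,-0.5,0.4,0,0],[-3.65,0.65,0,-0.5,0.4,0,0],[-3.65,0.65,0,-0.5,0.4,0,0]]
  ]
}}

```text
t: 10.03
eef_pos: [0.4396, -0.2671, 0.1328]
tcp_rot: [2.414, 2.009, -0.008]
ft_force: [1.0, 0.5, -0.9]
finger_gap: 0.0129
```

```bash
python3 -c "
from bench import ctrl;ctrl.camera('side');ctrl.camera('side');s=ctrl.get_state();print(s['q'].round(2),s['qvel'].round(2))";python3 plan.py .4406 -.2666 .1 -10
```

```text
[ 0.79  0.81 -0.58  2.    0.82  0.58 -0.54] [-0.05 -0.01 -0.03  0.03 -0.   -0.01 -0.  ]
pos [ 0.441  -0.2604  0.1335] ydir -10.0 gap 0.0135 q7 -0.54 t 10.13
MOVE [-0.15, 0.02, 0.84] [-0.1, 0.0, 0.0]
```

Request:
{"api": "step_arm", "payload": {
  "motion": [
    [[-0.19,0.02,0,0,0,0,0],[-0.19,0.02,0.4,0,0,0,0],[-0.19,0.02,0.84,0,0,0,0],[-0.19,0.02,0.84,0,0,0,0]]
  ]
}}

```text
t: 10.47
eef_pos: [0.4401, -0.2656, 0.0986]
tcp_rot: [-2.397, -2.025, 0.004]
ft_force: [0.1, 0.8, -0.5]
finger_gap: 0.0131
```

```bash
python3 plan.py .4404 -.2682 .072 -10; python3 knob.py c5;python3 plan.py .4404 -.2682 .072 -10
```

```text
pos [ 0.4401 -0.2656  0.0986] ydir -9.6 gap 0.0131 q7 -0.58 t 10.47
MOVE [-0.06, 0.02, 0.67] [-0.3, -0.0, 0.4]
pos [ 0.4406 -0.2657  0.0998] ydir -9.6 gap 0.0135 q7 -0.58 t 10.52
MOVE [-0.06, 0.01, 0.69] [-0.2, -0.0, 0.4]
```

View pics/c5.png

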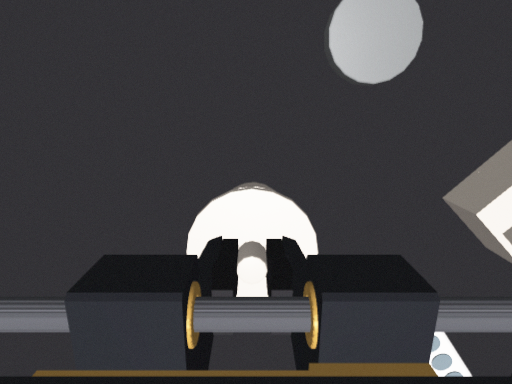

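Request:
{"api": "step_arm", "payload": {
  "motion": [
    [[-0.06,0.01,0.3,0,0,0,0],[-0.06,0.01,0.55,0,0,0,0],[-0.06,0.01,0.68,0,0,0,0],[-0.06,0.01,0.68,0,0,0,0]]
  ]
}}

```text
t: 10.85
eef_pos: [0.4407, -0.2696, 0.0725]
tcp_rot: [-2.402, -2.023, 0.003]
ft_force: [-0.5, 0.4, -0.1]
finger_gap: 0.013
```

```bash
python3 -c "
from bench import ctrl;ctrl.camera('side');s=ctrl.get_state();print(s['ft_force'])";python3 plan.py .4404 -.2682 .071 -10
```

```text
[-0.17293027  0.56803912  0.33643902]
pos [ 0.4409 -0.2696  0.073 ] ydir -9.8 gap 0.0131 q7 -0.63 t 10.9
MOVE [0.03, -0.02, 0.05] [-0.1, 0.0, 0.2]
```

Request:
{"api": "step_arm", "payload": {
  "motion": [
    [[0.03,-0.01,0.04,0,0,0,0],[0.03,-0.01,0.06,0,0,0,0],[0.03,-0.01,0.06,0,0,0,0]]
  ]
}}

```text
t: 11.15
eef_pos: [0.4412, -0.2685, 0.0713]
tcp_rot: [2.403, 2.023, -0.001]
ft_force: [-0.3, -0.2, 0.3]
finger_gap: 0.013
```

```bash
python3 -c "
from bench import ctrl;ctrl.camera('side');s=ctrl.get_state();print(s['ft_force'])";python3 plan.py .4404 -.2682 .071 -10
```

```text
[ 0.51184174  0.18629423 -0.25590352]
pos [ 0.4412 -0.2686  0.0714] ydir -9.8 gap 0.0134 q7 -0.64 t 11.2
MOVE [0.01, -0.02, 0.01] [0.0, 0.0, 0.2]
```

Request:
{"api": "step_arm", "payload": {
  "motion": [
    [[0.01,-0.02,0.02,0,0,0,0],[0.01,-0.02,0.02,0,0,0,30],[0.01,-0.02,0.02,0,0,0,30],[0.01,-0.02,0.02,0,0,0,40],[0.01,-0.02,-0.5,0,0,0,40]]
  ]
}}

```text
t: 11.62
eef_pos: [0.4385, -0.2674, 0.089]
tcp_rot: [-2.399, -2.021, 0.006]
ft_force: [-0.4, -0.3, 0.7]
finger_gap: 0.0376
```

Request:
{"api": "step_arm", "payload": {
  "motion": [
    [[0,0,-1,0,0,0,44],[0,0,-1.5,0,0,0,44],[0,0,-1.5,0,0,0,44]]
  ]
}}

```text
t: 11.87
eef_pos: [0.4424, -0.2685, 0.1547]
tcp_rot: [2.399, 2.019, 0.004]
ft_force: [0.4, -1.2, 0.2]
finger_gap: 0.0444
```

```bash
python3 knob.py c6; python3 plan.py .6135 -.089 .14 -33.7; python3 -c "
from bench import ctrl;s=ctrl.get_state();print(s['q'].round(2))"
```

```text
pos [ 0.4414 -0.2685  0.1528] ydir -9.9 gap 0.0438 q7 -0.49 t 11.92
MOVE [5.16, 3.47, 0.32] [0.2, 0.0, 23.8]
[ 0.83  0.79 -0.62  1.98  0.79  0.63 -0.49]
```

View pics/c6.png

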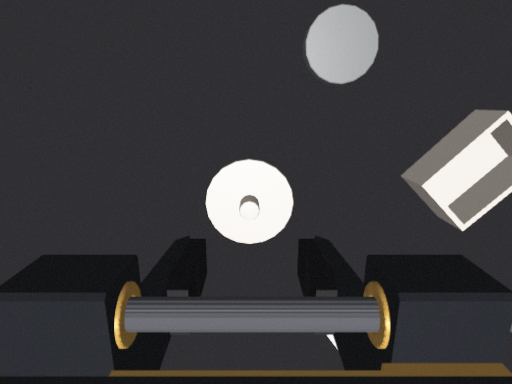

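Request:
{"api": "step_arm", "payload": {
  "motion": [
    [[5.16,3.47,0.32,0,0,24,44],[5.16,3.47,0.32,0,0,24,44],[5.16,3.47,0.32,0,0,24,44],[5.16,3.47,0.32,0,0,24,44],[5.16,3.47,0.32,0,0,24,44]]
  ]
}}

```text
t: 12.33
eef_pos: [0.5845, -0.1162, 0.1387]
tcp_rot: [-2.773, -1.477, 0.005]
ft_force: [0.4, -0.5, -1.0]
finger_gap: 0.0438
```

```bash
python3 plan.py .6135 -.089 .14 -33.7
```

```text
pos [ 0.5845 -0.1162  0.1387] ydir -33.9 gap 0.0438 q7 -1.03 t 12.33
MOVE [0.97, 0.22, -0.04] [-0.1, 0.2, -0.2]
```

Request:
{"api": "step_arm", "payload": {
  "motion": [
    [[0.8,0.18,0,0,0,0,44],[0.8,0.18,0,0,0,0,44],[0.8,0.18,0.8,0,0,0,44],[0.8,0.18,1.6,0,0,0,44],[0.8,0.18,1.6,0,0,0,44]]
  ]
}}

```text
t: 12.75
eef_pos: [0.6029, -0.0957, 0.0696]
tcp_rot: [-2.767, -1.478, 0.019]
ft_force: [-1.9, -0.1, -0.6]
finger_gap: 0.0443
```

```bash
python3 knob.py d1; python3 plan.py .6135 -.089 .036 -33.7
```

```text
pos [ 0.6044 -0.0957  0.0724] ydir -33.8 gap 0.0441 q7 -1.09 t 12.8
MOVE [0.27, 0.1, 0.91] [-0.4, 0.4, -0.1]
```

View pics/d1.png

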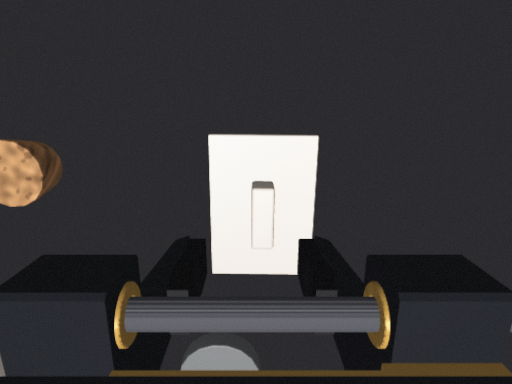

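Request:
{"api": "step_arm", "payload": {
  "motion": [
    [[0.27,0.1,0.4,0,0,0,44],[0.27,0.1,0.7,0,0,0,44],[0.27,0.1,0.88,0,0,0,44],[0.27,0.1,0.88,0,0,0,44],[0.27,0.1,0.88,0,0,0,44]]
  ]
}}

```text
t: 13.22
eef_pos: [0.6167, -0.0891, 0.0412]
tcp_rot: [2.771, 1.478, -0.003]
ft_force: [0.1, 1.0, 0.4]
finger_gap: 0.0437
```

```bash
python3 knob.py d2; python3 plan.py .6135 -.089 .036 -33.7
```

```text
pos [ 0.6172 -0.089   0.0417] ydir -33.8 gap 0.0439 q7 -1.12 t 13.27
MOVE [-0.05, -0.08, 0.14] [0.0, 0.1, -0.1]
```

View pics/d2.png

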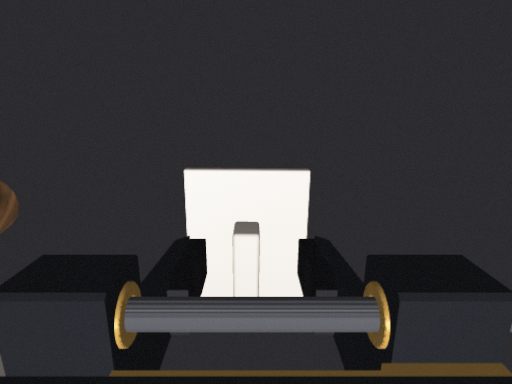

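Request:
{"api": "step_arm", "payload": {
  "motion": [
    [[-0.05,-0.08,0.13,0,0,0,44],[-0.05,-0.08,0.13,0,0,0,44],[-0.05,-0.08,0.13,0,0,0,44]]
  ]
}}

```text
t: 13.52
eef_pos: [0.613, -0.0886, 0.0359]
tcp_rot: [2.771, 1.479, -0.002]
ft_force: [-0.6, -0.2, 0.3]
finger_gap: 0.0435
```

```bash
python3 knob.py d3; python3 plan.py .6135 -.089 .036 -33.7
```

```text
pos [ 0.6134 -0.0885  0.0361] ydir -33.8 gap 0.0439 q7 -1.13 t 13.57
MOVE [-0.01, 0.01, 0.0] [0.0, 0.1, -0.1]
```

View pics/d3.png

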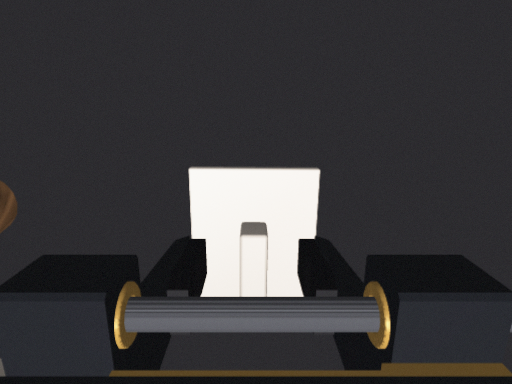

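```bash
python3 knob.py d3b 254 235 .027;python3 knob.py d3b 254 169 .009
```

```text
world [ 0.62316242 -0.07456905] tool [0.01692183 0.00023219]
world [ 0.6372516  -0.05386482] tool [0.0418253  0.00034695]
```

Request:
{"api": "step_arm", "payload": {
  "motion": [
    [[0,0,0,0,0,0,0],[0,0,0,0,0,0,0],[0,0,0,0,0,0,0],[0,0,0,0,0,0,0],[0,0,0,0,0,0,0]]
  ],
  "force": 25
}}

```text
t: 14.08
eef_pos: [0.6135, -0.0883, 0.0358]
tcp_rot: [2.771, 1.479, -0.001]
ft_force: [0.3, -1.1, 0.8]
finger_gap: 0.0128
```

```bash
python3 plan.py .6135 -.089 .036 -33.7
```

```text
pos [ 0.6135 -0.0883  0.0358] ydir -33.8 gap 0.0128 q7 -1.13 t 14.08
MOVE [-0.01, 0.01, -0.0] [-0.0, 0.0, -0.1]
```

Request:
{"api": "step_arm", "payload": {
  "motion": [
    [[0,0,-1.0,0,0,0,0],[0,0,-2.0,0,0,0,0],[0,0,-2.5,0,0,0,0],[0,0,-2.5,0,0,0,0]]
  ]
}}

```text
t: 14.42
eef_pos: [0.6167, -0.0879, 0.1407]
tcp_rot: [2.768, 1.477, 0.011]
ft_force: [0.2, 0.6, 0.1]
finger_gap: 0.0121
```

```bash
python3 knob.py d4; python3 plan.py .6157 -.278 .136 -54.3
```

```text
pos [ 0.6151 -0.0883  0.1382] ydir -33.8 gap 0.0116 q7 -1.05 t 14.47
MOVE [-3.93, 2.65, 0.06] [0.2, -0.1, 20.5]
```

View pics/d4.png

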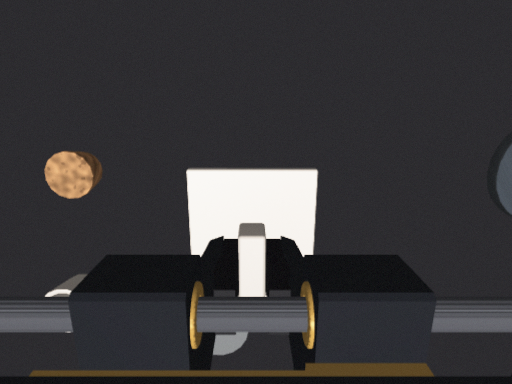

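Run:
```python
from h import *
import pickle
C,D=pickle.load(open('d.pkl','rb'))
for k,uv,z in [('scene',(33,165),.0),('side',(446,335),0.02),('scene',(125,95),.01),('scene',(15,132),.09)]: print(ray(C[k],uv,z))
```

```text
[ 0.8429725 -0.361685 ]
[ 0.8317882  -0.37801944]
[ 0.55580491 -0.41774747]
[ 0.84237397 -0.37501055]
```

Request:
{"api": "step_arm", "payload": {
  "motion": [
    [[-3.8,2.55,0,0,0,20.5,0],[-3.8,2.55,0,0,0,20.5,0],[-3.8,2.55,0,0,0,20.5,0],[-3.8,2.55,0,0,0,20.5,0],[-3.8,2.55,0,0,0,20.5,0]]
  ]
}}

```text
t: 14.88
eef_pos: [0.6106, -0.2805, 0.1336]
tcp_rot: [2.99, 0.948, -0.011]
ft_force: [-0.5, -1.5, -0.5]
finger_gap: 0.0119
```

```bash
python3 -c "
from bench import ctrl;ctrl.camera('side')";python3 knob.py d5; python3 plan.py .6157 -.278 .1 -54.3
```

```text
pos [ 0.6109 -0.2779  0.1334] ydir -54.8 gap 0.0118 q7 -1.01 t 14.98
MOVE [0.1, 0.07, 0.83] [0.0, 0.4, -0.5]
```

View pics/d5.png

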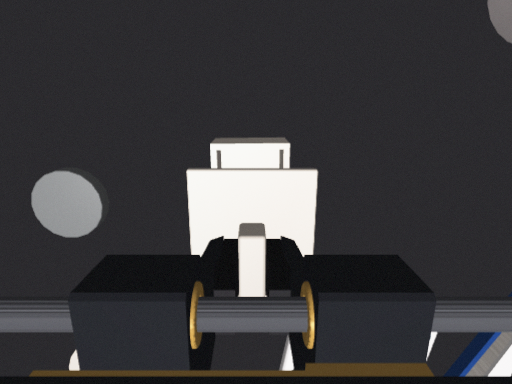

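Request:
{"api": "step_arm", "payload": {
  "motion": [
    [[0.1,0.06,0.2,0,0,-0.5,0],[0.1,0.06,0.5,0,0,-0.5,0],[0.1,0.06,0.83,0,0,-0.5,0],[0.1,0.06,0.83,0,0,-0.5,0],[0.1,0.06,0.83,0,0,-0.5,0]]
  ]
}}

```text
t: 15.4
eef_pos: [0.6174, -0.2692, 0.1008]
tcp_rot: [-2.983, -0.978, 0.006]
ft_force: [0.4, 0.0, -0.3]
finger_gap: 0.0119
```

```bash
python3 -c "
from bench import ctrl;ctrl.camera('side')";python3 knob.py d6; python3 plan.py .6157 -.278 .0685 -54.3
```

```text
pos [ 0.6185 -0.2702  0.1026] ydir -53.8 gap 0.012 q7 -1.03 t 15.5
MOVE [-0.17, 0.12, 0.85] [-0.0, 0.0, 0.5]
```

View pics/d6.png

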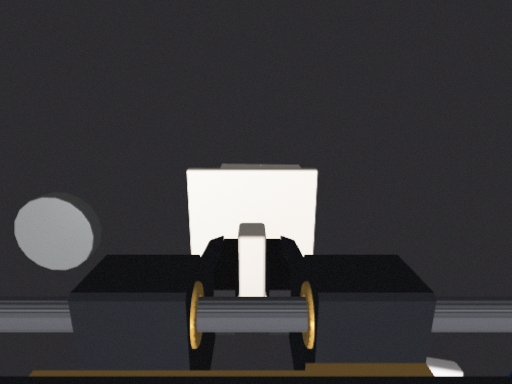

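Request:
{"api": "step_arm", "payload": {
  "motion": [
    [[-0.16,0.12,0,0,0,0.3,0],[-0.16,0.12,0.1,0,0,0.3,0],[-0.16,0.12,0.4,0,0,0.3,0],[-0.16,0.12,0.5,0,0,0.3,0],[-0.16,0.12,0.5,0,0,0.3,0]]
  ]
}}

```text
t: 15.92
eef_pos: [0.6147, -0.2783, 0.0809]
tcp_rot: [-2.987, -0.967, 0.005]
ft_force: [0.2, 0.3, -0.1]
finger_gap: 0.0119
```

```bash
python3 -c "
from bench import ctrl;ctrl.camera('side')";python3 knob.py d7; python3 plan.py .6157 -.278 .0685 -54.3
```

```text
pos [ 0.6158 -0.2783  0.0822] ydir -54.1 gap 0.0119 q7 -1.03 t 16.02
MOVE [0.0, -0.01, 0.34] [-0.0, 0.1, 0.2]
```

View pics/d7.png

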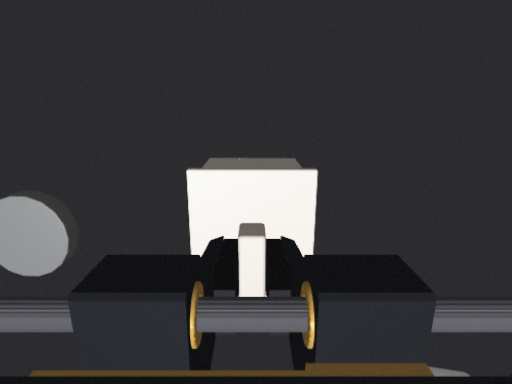

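Crucible top is centred behind the plate (205–300 vs 188–317). I'll lower it.

Request:
{"api": "step_arm", "payload": {
  "motion": [
    [[0,0,0.15,0,0,0,0],[0,0,0.3,0,0,0,0],[0,0,0.34,0,0,0,0],[0,0,0.34,0,0,0,0]]
  ]
}}

```text
t: 16.35
eef_pos: [0.6157, -0.2785, 0.0685]
tcp_rot: [-2.989, -0.968, 0.002]
ft_force: [-0.2, -0.3, -0.1]
finger_gap: 0.0115
```

```bash
python3 -c "
from bench import ctrl;ctrl.camera('side');print(ctrl.get_state()['ft_force'])"; python3 plan.py .6157 -.278 .0678 -54.3
```

```text
[-0.24793031  0.37073519 -0.65942708]
pos [ 0.6159 -0.2786  0.0688] ydir -54.1 gap 0.0122 q7 -1.04 t 16.4
MOVE [0.01, -0.01, 0.03] [-0.0, 0.1, 0.2]
```

Request:
{"api": "step_arm", "payload": {
  "motion": [
    [[0,0,0.03,0,0,0,0],[0,0,0.04,0,0,0,0],[0,0,0.04,0,0,0,0]]
  ]
}}

```text
t: 16.65
eef_pos: [0.6163, -0.2787, 0.068]
tcp_rot: [2.988, 0.967, -0.0]
ft_force: [0.1, 0.2, 2.0]
finger_gap: 0.0118
```

Request:
{"api": "step_arm", "payload": {
  "motion": [
    [[0,0,0,0,0,0,28],[0,0,0,0,0,0,28],[0,0,0,0,0,0,40],[0,0,-0.5,0,0,0,40],[0,0,-1.5,0,0,0,44]]
  ]
}}

```text
t: 17.07
eef_pos: [0.6124, -0.2778, 0.1232]
tcp_rot: [-2.983, -0.967, 0.015]
ft_force: [0.0, -0.8, -0.4]
finger_gap: 0.0425
```

Request:
{"api": "step_arm", "payload": {
  "motion": [
    [[0,0,-0.5,0,0,0,44],[0,0,-0.5,0,0,0,44]]
  ]
}}

```text
t: 17.23
eef_pos: [0.6193, -0.2792, 0.1528]
tcp_rot: [2.984, 0.965, 0.011]
ft_force: [1.2, -0.3, 0.3]
finger_gap: 0.044
```

```bash
python3 knob.py d8;python3 plan.py .6045 .268 .15 10
```

```text
pos [ 0.6178 -0.279   0.1503] ydir -54.1 gap 0.0441 q7 -0.99 t 17.28
MOVE [7.74, -11.28, -0.02] [0.3, 0.0, -64.1]
```

View pics/d8.png

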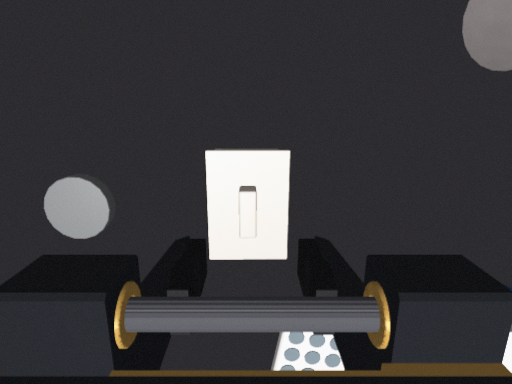

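Request:
{"api": "step_arm", "payload": {
  "motion": [
    [[7.74,-11.28,0,0,0,-64,44],[7.74,-11.28,0,0,0,-64,44],[7.74,-11.28,0,0,0,-64,44],[7.74,-11.28,0,0,0,-64,44],[7.74,-11.28,0,0,0,-64,44]]
  ]
}}

```text
t: 17.7
eef_pos: [0.6095, -0.0688, 0.146]
tcp_rot: [-2.54, -1.847, 0.004]
ft_force: [-0.5, 0.3, 0.0]
finger_gap: 0.0443
```

```bash
python3 plan.py .6045 .268 .15 10
```

```text
pos [ 0.6095 -0.0688  0.146 ] ydir -18.0 gap 0.0443 q7 -0.85 t 17.7
MOVE [7.97, -2.72, -0.1] [-0.2, 0.0, -28.0]
```

Request:
{"api": "step_arm", "payload": {
  "motion": [
    [[7.97,-2.72,0,0,0,-28,44],[7.97,-2.72,0,0,0,-28,44],[7.97,-2.72,0,0,0,-28,44],[7.97,-2.72,0,0,0,-28,44],[7.97,-2.72,0,0,0,-28,44]]
  ]
}}

```text
t: 18.12
eef_pos: [0.6077, 0.1392, 0.1455]
tcp_rot: [-2.019, -2.405, 0.005]
ft_force: [0.3, -0.3, -0.0]
finger_gap: 0.0439
```

```bash
python3 plan.py .6045 .268 .15 10
```

```text
pos [0.6077 0.1392 0.1455] ydir 10.0 gap 0.0439 q7 -0.76 t 18.12
MOVE [3.19, 0.48, -0.12] [-0.2, 0.0, -0.0]
```

Request:
{"api": "step_arm", "payload": {
  "motion": [
    [[3.0,0.45,0,0,0,0,44],[3.0,0.45,0,0,0,0,44],[3.0,0.45,0,0,0,0,44],[3.0,0.45,0.5,0,0,0,44],[3.0,0.45,0.5,0,0,0,44]]
  ]
}}

```text
t: 18.53
eef_pos: [0.6031, 0.262, 0.1234]
tcp_rot: [-2.016, -2.404, 0.009]
ft_force: [-0.5, -1.6, -0.0]
finger_gap: 0.0441
```

```bash
python3 knob.py e1;python3 knob.py e1; python3 plan.py .6045 .268 .06 10
```

```text
pos [0.6055 0.2579 0.1252] ydir 9.7 gap 0.0443 q7 -0.89 t 18.63
MOVE [0.26, 0.02, 1.63] [-0.2, 0.2, -0.3]
```

View pics/e1.png

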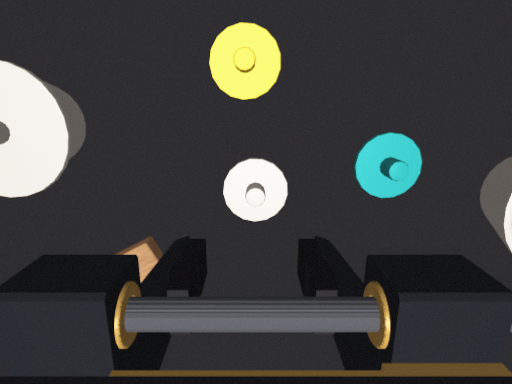

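```bash
python3 knob.py e1b 255 197 .027
```

```text
world [0.60551945 0.26693954] tool [0.00976328 0.00108618]
```

Request:
{"api": "step_arm", "payload": {
  "motion": [
    [[0.26,0.02,0.8,0,0,0,44],[0.26,0.02,1.6,0,0,0,44],[0.26,0.02,1.6,0,0,0,44],[0.26,0.02,1.6,0,0,0,44]]
  ]
}}

```text
t: 19.02
eef_pos: [0.6051, 0.2673, 0.0623]
tcp_rot: [-2.028, -2.399, 0.007]
ft_force: [-0.0, -0.4, -0.1]
finger_gap: 0.0439
```

```bash
python3 knob.py e2;python3 knob.py e2; python3 plan.py .6045 .268 .036 10
```

```text
pos [0.6067 0.2692 0.065 ] ydir 9.6 gap 0.0437 q7 -0.95 t 19.12
MOVE [-0.02, -0.06, 0.73] [0.1, -0.0, -0.4]
```

View pics/e2.png

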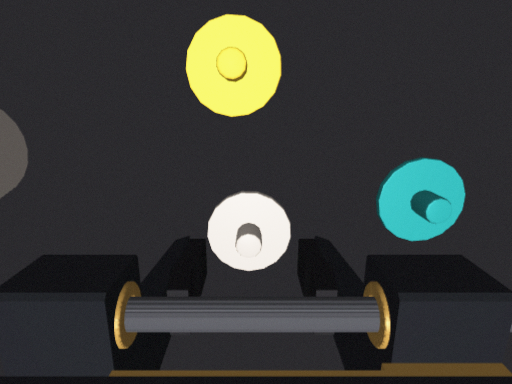

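Request:
{"api": "step_arm", "payload": {
  "motion": [
    [[-0.04,-0.04,0.4,0,0,0,44],[-0.04,-0.04,0.7,0,0,0,44],[-0.04,-0.04,0.72,0,0,0,44],[-0.04,-0.04,0.72,0,0,0,44],[-0.04,-0.04,0.72,0,0,0,44]]
  ]
}}

```text
t: 19.53
eef_pos: [0.6045, 0.2679, 0.0352]
tcp_rot: [2.026, 2.401, -0.0]
ft_force: [-0.2, 0.2, -0.5]
finger_gap: 0.0437
```

```bash
python3 knob.py e3;python3 plan.py .605 .2675 .036 10
```

```text
pos [0.6044 0.268  0.0352] ydir 9.7 gap 0.044 q7 -0.98 t 19.58
MOVE [-0.01, 0.01, -0.02] [0.0, 0.0, -0.3]
```

View pics/e3.png

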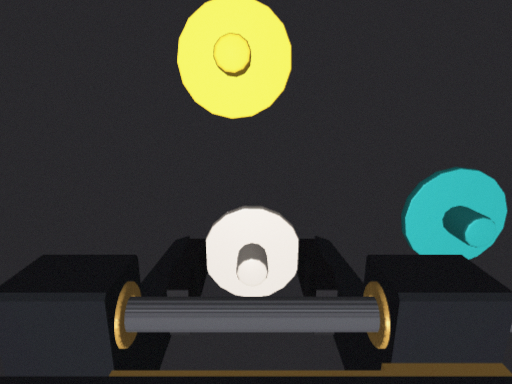

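Knob top at (252,271), between the pads. Closing.

```bash
python3 knob.py e3b 252 271 .027
```

```text
world [0.60403029 0.26894396] tool [ 0.0010271  -0.00015072]
```

Request:
{"api": "step_arm", "payload": {
  "motion": [
    [[0,0,0,0,0,0,0],[0,0,0,0,0,0,0],[0,0,0,0,0,0,0],[0,0,0,0,0,0,0],[0,0,0,0,0,0,0]]
  ],
  "force": 20
}}

```text
t: 20.05
eef_pos: [0.6043, 0.2679, 0.0346]
tcp_rot: [2.026, 2.401, -0.0]
ft_force: [-0.3, -0.2, 0.4]
finger_gap: 0.013
```

Request:
{"api": "step_arm", "payload": {
  "motion": [
    [[0,0,-1.0,0,0,0,0],[0,0,-2.0,0,0,0,0],[0,0,-2.5,0,0,0,0],[0,0,-2.5,0,0,0,0],[0,0,-2.5,0,0,0,0]]
  ]
}}

```text
t: 20.47
eef_pos: [0.6047, 0.2681, 0.1357]
tcp_rot: [2.025, 2.4, 0.002]
ft_force: [0.2, -0.2, -0.5]
finger_gap: 0.0129
```

```bash
python3 knob.py e4;python3 knob.py e4; python3 plan.py .448 -.078 .136 10;python3 -c "
from bench import ctrl;print(ctrl.get_state()['q'].round(2))"
```

```text
pos [0.6035 0.267  0.1331] ydir 9.7 gap 0.0131 q7 -0.9 t 20.57
MOVE [-7.85, -5.28, -0.04] [-0.2, 0.1, -0.3]
[-0.15  0.97 -0.66  1.54  0.71  0.89 -0.9 ]
```

View pics/e4.png

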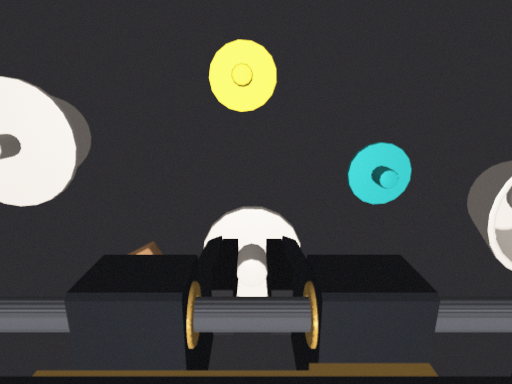

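Request:
{"api": "step_arm", "payload": {
  "motion": [
    [[-7.85,-5.28,0,0,0,0,0],[-7.85,-5.28,0,0,0,0,0],[-7.85,-5.28,0,0,0,0,0],[-7.85,-5.28,0,0,0,0,0],[-7.85,-5.28,0,0,0,0,0]]
  ]
}}

```text
t: 20.98
eef_pos: [0.5165, 0.0758, 0.1331]
tcp_rot: [-2.024, -2.4, 0.005]
ft_force: [0.4, -0.4, -0.1]
finger_gap: 0.0133
```

```bash
python3 plan.py .448 -.078 .136 10
```

```text
pos [0.5165 0.0758 0.1331] ydir 9.7 gap 0.0133 q7 -0.88 t 20.98
MOVE [-3.5, -2.34, -0.06] [-0.2, 0.0, -0.3]
```

Request:
{"api": "step_arm", "payload": {
  "motion": [
    [[-3.3,-2.2,0,0,0,0,0],[-3.3,-2.2,0,0,0,0,0],[-3.3,-2.2,0,0,0,0,0],[-3.3,-2.2,0,0,0,0,0],[-3.3,-2.2,0,0,0,0,0]]
  ]
}}

```text
t: 21.4
eef_pos: [0.4481, -0.0755, 0.1327]
tcp_rot: [-2.036, -2.389, 0.021]
ft_force: [-0.1, 0.4, 0.1]
finger_gap: 0.0133
```

```bash
python3 knob.py e5;python3 knob.py e5; python3 plan.py .448 -.079 .1 10;python3 -c "
from bench import ctrl;print(ctrl.get_state()['q'].round(2))"
```

```text
pos [ 0.4528 -0.0686  0.1336] ydir 9.5 gap 0.0136 q7 -0.76 t 21.5
MOVE [-0.24, -0.16, 0.84] [-0.2, 0.0, -0.5]
[ 0.41  0.78 -0.58  2.15  0.95  0.49 -0.76]
```

View pics/e5.png

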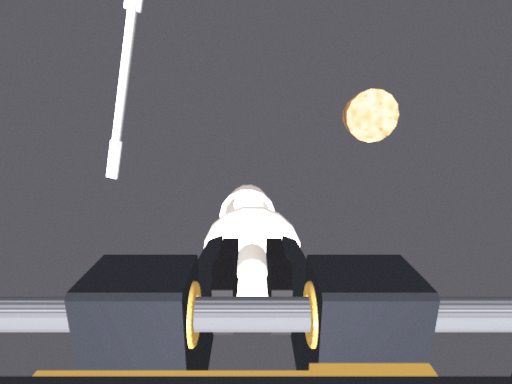

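Request:
{"api": "step_arm", "payload": {
  "motion": [
    [[-0.24,-0.16,0,0,0,0,0],[-0.24,-0.16,0.1,0,0,0,0],[-0.24,-0.16,0.5,0,0,0,0],[-0.24,-0.16,0.84,0,0,0,0],[-0.24,-0.16,0.84,0,0,0,0]]
  ]
}}

```text
t: 21.92
eef_pos: [0.4488, -0.0766, 0.0992]
tcp_rot: [-2.022, -2.401, 0.004]
ft_force: [0.6, -0.3, -1.1]
finger_gap: 0.0133
```

```bash
python3 knob.py e6;python3 knob.py e6; python3 plan.py .448 -.079 .065 10;python3 -c "
from bench import ctrl;print(ctrl.get_state()['q'].round(2))"
```

```text
pos [ 0.4494 -0.0767  0.1008] ydir 9.8 gap 0.0131 q7 -0.85 t 22.02
MOVE [-0.05, -0.04, 0.89] [-0.1, 0.0, -0.2]
[ 0.37  0.83 -0.49  2.18  1.08  0.4  -0.85]
```

View pics/e6.png

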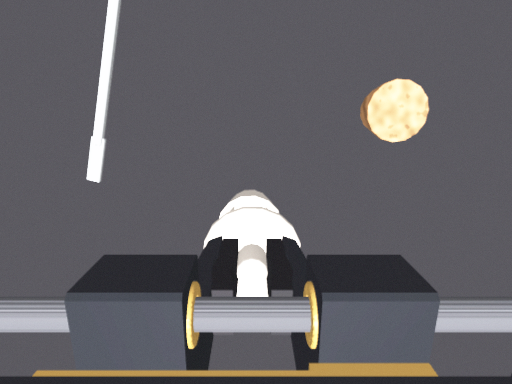

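```bash
python3 knob.py e6b 250 191 .034;python3 knob.py e6b 252 208 .072
```

```text
world [ 0.44425481 -0.05564045] tool [ 0.02182214 -0.00166868]
world [ 0.44551074 -0.05416375] tool [ 0.02332283 -0.00032888]
```

Request:
{"api": "step_arm", "payload": {
  "motion": [
    [[-0.05,-0.04,0.2,0,0,0,0],[-0.05,-0.04,0.5,0,0,0,0],[-0.05,-0.04,0.7,0,0,0,0],[-0.05,-0.04,0.7,0,0,0,0]]
  ]
}}

```text
t: 22.45
eef_pos: [0.4482, -0.0797, 0.0727]
tcp_rot: [-2.025, -2.401, 0.002]
ft_force: [0.5, 0.0, 0.1]
finger_gap: 0.0134
```

```bash
python3 knob.py e7;python3 knob.py e7; python3 plan.py .448 -.079 .065 10;python3 -c "
from bench import ctrl;print(ctrl.get_state()['q'].round(2))"
```

```text
pos [ 0.4484 -0.0797  0.0736] ydir 9.7 gap 0.0132 q7 -0.97 t 22.55
MOVE [0.02, -0.01, 0.21] [-0.0, 0.0, -0.3]
[ 0.32  0.87 -0.39  2.19  1.21  0.32 -0.97]
```

View pics/e7.png

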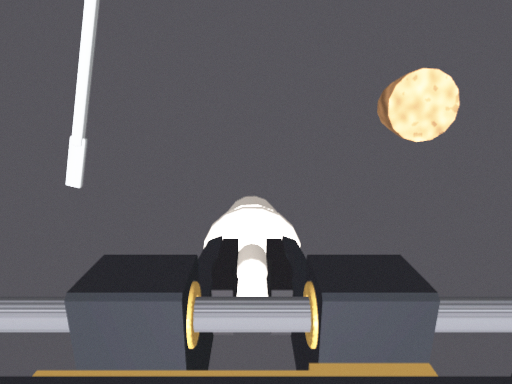

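Request:
{"api": "step_arm", "payload": {
  "motion": [
    [[0.04,0,0.1,0,0,0,0],[0.04,0,0.19,0,0,0,0],[0.04,0,0.2,0,0,0,0],[0.04,0,0.2,0,0,0,0]]
  ]
}}

```text
t: 22.88
eef_pos: [0.4481, -0.0784, 0.0653]
tcp_rot: [2.026, 2.401, -0.001]
ft_force: [0.1, 0.6, -0.2]
finger_gap: 0.0134
```

```bash
python3 -c "
from bench import ctrl;ctrl.camera('side');print(ctrl.get_state()['ft_force'])"; python3 plan.py .448 -.078 .065 10
```

```text
[-0.01248367  0.07842741 -0.29000053]
pos [ 0.448  -0.0784  0.0654] ydir 9.7 gap 0.0132 q7 -1.02 t 22.93
MOVE [0.01, 0.0, 0.01] [-0.0, 0.0, -0.3]
```

Request:
{"api": "step_arm", "payload": {
  "motion": [
    [[0,0,0.02,0,0,0,0],[0,0,0.03,0,0,0,0],[0,0,0.03,0,0,0,0]]
  ]
}}

```text
t: 23.18
eef_pos: [0.4481, -0.0784, 0.0649]
tcp_rot: [2.025, 2.4, -0.001]
ft_force: [-1.8, -0.6, 10.6]
finger_gap: 0.013
```

Request:
{"api": "step_arm", "payload": {
  "motion": [
    [[0,0,0,0,0,0,28],[0,0,0,0,0,0,28],[0,0,0,0,0,0,40],[0,0,-0.5,0,0,0,40],[0,0,-1.5,0,0,0,44]]
  ]
}}

```text
t: 23.6
eef_pos: [0.4463, -0.078, 0.1224]
tcp_rot: [-2.021, -2.399, 0.008]
ft_force: [1.5, -1.0, -0.2]
finger_gap: 0.0431
```

Request:
{"api": "step_arm", "payload": {
  "motion": [
    [[0,0,-2,0,0,0,44],[0,0,-4,0,0,0,44],[0,0,-4,0,0,0,44],[0,0,-4,0,0,0,44]]
  ]
}}

```text
t: 23.93
eef_pos: [0.4476, -0.0779, 0.2868]
tcp_rot: [2.025, 2.401, 0.0]
ft_force: [0.5, -1.2, -0.4]
finger_gap: 0.0439
```

```bash
python3 - <<'E'
from h import *
for k in ('scene','side','wrist'):
    c=ctrl.camera(k);cv2.imwrite(f'pics/f_{k}.png',c['img'])
E
python3 plan.py .75 0.1 .26 10
```

```text
pos [ 0.4492 -0.0783  0.2864] ydir 9.6 gap 0.044 q7 -0.38 t 24.08
MOVE [3.14, 8.16, 0.69] [0.3, 0.1, -0.4]
```

View pics/f_scene.png

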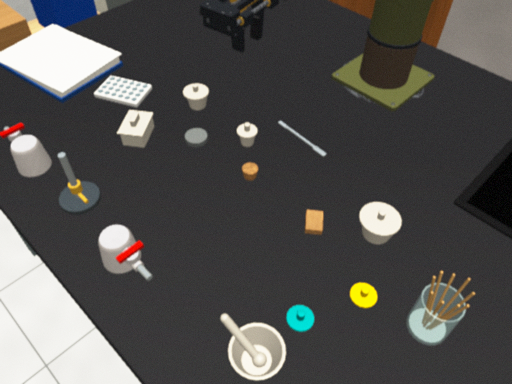

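View pics/f_wrist.png

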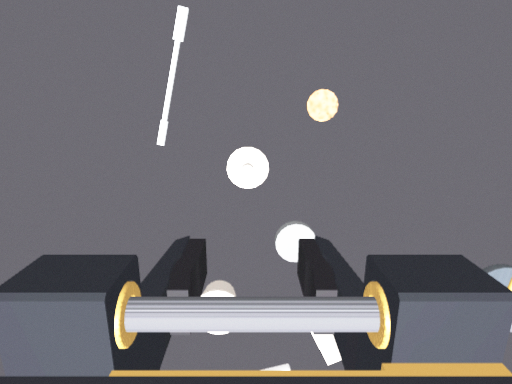

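```bash
cat > ver.py <<'E'
from h import *
import pickle
C0,D0=pickle.load(open('d.pkl','rb'))
P={'small':(.448,-.078),'medium':(.4406,-.2666),'large':(.449,.288),'oblong':(.6157,-.278)}
for s,p in P.items():
    l='lid_'+s;cr='crucible_'+s;h=H[cr]
    for k in('scene','side'):
        c=ctrl.camera(k)
        L=[d for d in detect(l,c,k) if np.linalg.norm(ray(c,d[1:3],h)-p)<.03]
        Q=[d for d in detect(cr,c,k) if np.linalg.norm(ray(c,d[1:3],h/2)-p)<.03]
        o=''
        if L: q,f=fit(l,[(c,L[0][5])],p,z=h-.004);o+=f' lid {q.round(4)} {f:.3f}'
        d0=[d for d in D0[cr,k] if np.linalg.norm(ray(c,d[1:3],h/2)-p)<.03]
        if d0: q,f=fit(cr,[(C0[k],d0[0][5])],p);o+=f' | cruc before {q.round(4)} {f:.3f}'
        if Q: o+=f' | cruc now mask rect n={Q[0][3]}'
        if L or Q:  # union silhouette: lid+crucible together
            r=np.zeros((384,512),bool)
            for d in L[:1]+Q[:1]: r|=d[5]
            M['u_'+s]=[x+[0,0,h-.004] for x in M[l]]+M[cr]
            if s!='oblong':
                q,f=fit('u_'+s,[(c,r)],p);o+=f' | union {q.round(4)} {f:.3f}'
        print(s,k,o)
print(ctrl.get_state()['t'])
E
python3 ver.py
python3 - <<'E'
import cv2
a=cv2.imread('pics/f_scene.png');b=cv2.imread('pics/f_side.png')
t=[cv2.resize(x,(390,290),interpolation=cv2.INTER_CUBIC) for x in (a[70:160,105:215],a[110:155,225:275],a[190:260,345:425])]
def cr(im,x,y,w=30,h=26): return cv2.resize(im[max(0,y-h):y+h,x-w:x+w],(380,280),interpolation=cv2.INTER_CUBIC)
import numpy as np
cv2.imwrite('pics/g1.png',np.vstack([np.hstack([cr(a,137,128),cr(a,196,96)]),np.hstack([cr(a,247,133),cr(a,379,222)])]))
cv2.imwrite('pics/g2.png',np.vstack([np.hstack([cr(b,312,305),cr(b,219,310)]),np.hstack([cr(b,213,243),cr(b,201,160)])]))
E
```

```text
small scene  lid [ 0.4468 -0.0803  0.    ] 0.071 | cruc before [ 0.4475 -0.0783  0.    ] 0.060 | cruc now mask rect n=100 | union [ 0.447  -0.0799  0.    ] 0.079
small side  lid [ 0.4482 -0.078   0.    ] 0.081 | cruc before [ 0.4483 -0.0773  0.    ] 0.079 | union [ 0.4482 -0.0775  0.    ] 0.495
medium scene  lid [ 0.4409 -0.2665  0.    ] 0.069 | cruc before [ 0.4408 -0.2664  0.    ] 0.103 | union [ 0.4396 -0.2686  0.    ] 0.524
medium side  lid [ 0.4423 -0.2671  0.    ] 0.035 | cruc before [ 0.4405 -0.2667  0.    ] 0.061 | cruc now mask rect n=142 | union [ 0.442  -0.2666  0.    ] 0.065
large scene  lid [0.4492 0.2863 0.    ] 0.060 | cruc before [0.4485 0.2883 0.    ] 0.031 | cruc now mask rect n=211 | union [0.4495 0.2869 0.    ] 0.069
large side  lid [0.4497 0.2877 0.    ] 0.233 | cruc before [0.4495 0.2884 0.    ] 0.068 | cruc now mask rect n=197 | union [0.4486 0.2872 0.    ] 0.168
oblong scene  lid [ 0.6163 -0.2798  0.6408] 0.047 | cruc before [ 0.6155 -0.2784  0.6304] 0.037 | cruc now mask rect n=338
oblong side  lid [ 0.6167 -0.2785  0.6175] 0.065 | cruc before [ 0.6164 -0.2781  0.6003] 0.054 | cruc now mask rect n=404
25.2833
```

View pics/g1.png

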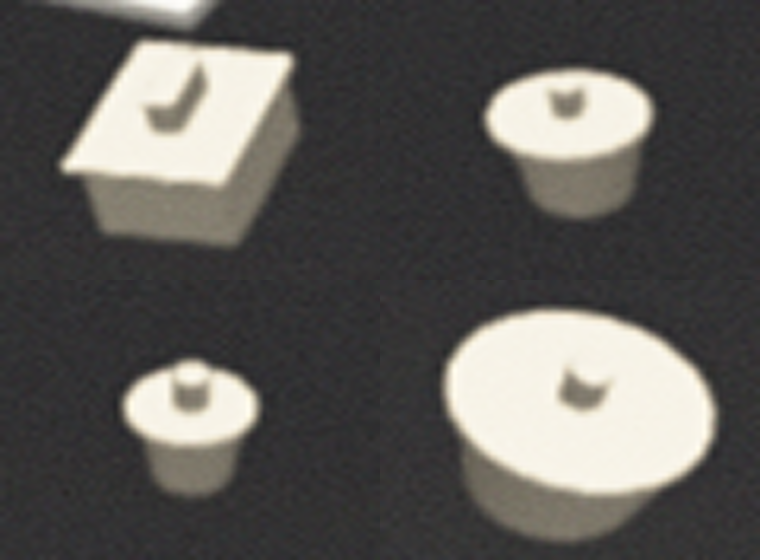

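View pics/g2.png

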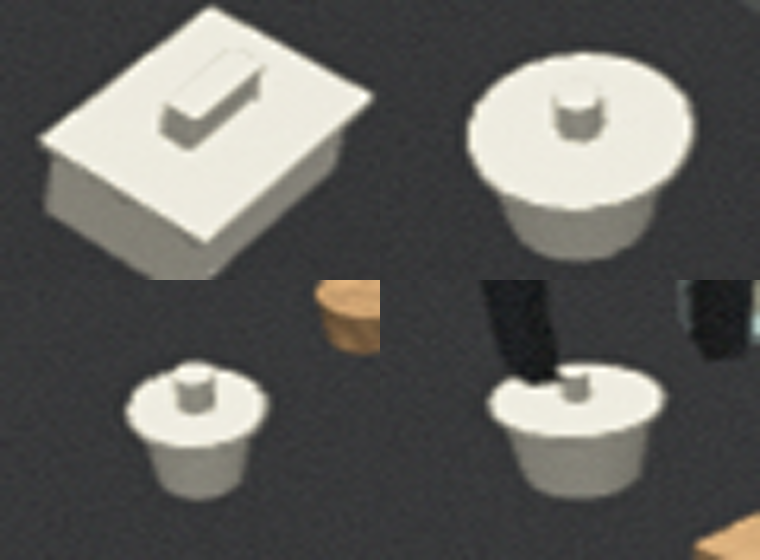

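The pictures show all four lids flat and centred to within about 2 mm on their crucibles. The arm is clear of them, so I'll hand in.

```bash
python3 -c "
from bench import ctrl;print(ctrl.get_state()['qvel'].round(3));print(ctrl.sign_off())"
```

```text
[-0.001  0.002  0.    -0.001 -0.002  0.     0.   ]
the job is handed in; nothing more can be done
None
```

All four lids are on their own crucibles, and I handed the job in at about 25 s of robot time. I picked each lid up by its knob or grip and lowered it onto its crucible. The turquoise and yellow look-alikes were left untouched.

**Seating:** In the last scene and side pictures all four lids lie flat and cover the mouths. I fitted each lid's position and compared it with its crucible's position from before the lids went on:
- **Small, large and oblong:** within about 2 mm of centre. The small and large lids came out about 2 mm off in the scene camera but under 1 mm off in the side camera, so the two disagree slightly.
- **Medium:** almost exactly centred in the scene camera, about 2 mm off in the side camera.
- **Oblong, rotation:** the lid is turned about 1° relative to its crucible.

**Weaker checks:**
- The side-camera fit of the large lid was poor because a gripper finger covered part of it, so that reading counts for less.
- The crucibles were not measured again separately. The pictures show them standing where they were.

**Contact:** the highest wrist force in the move reports was about 11 N, while pressing the small lid down. The arm was at rest and clear of everything when I signed off.

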